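# Reload the tag press with the stop locked, then prove it with one lever stroke

### The job

Reload the tag press: lock it off first by pushing its mushroom stop down until it latches; with it down, slide every full cassette from the tray nose first and fully home into a bay, and put every spent cassette from the bays into the tray. Then turn the stop's head clockwise until it pops up, pull the lever through its full stroke to feed the first tag, and ease it slowly back to rest without letting it fly; leave the other things on the bench where they are.

Things in the scene. Friction and masses are not known exactly. Their poses are not given: they have to be found in the camera images.
- tag_press: fixed hand-lever press, dark base plate 8 mm thick. Origin on the bench under it; x points from its front (where the bays open) to its back, y to its left, z up. Front right: a flat magazine of three bays side by side; middle: green C-frame (y 30 to 81 mm, 185 mm high) with ram and lever; front left: a grey control box, 66 mm square, 50 mm high, with the red mushroom stop
- bay_0 (a point): where a cassette's origin lies when it is fully home in the rightmost bay: on the bay floor, 8 mm above the bench; axes as tag_press. A bay is a level tunnel 38.5 mm wide, 18 high, open to the front (-x); its mouth is 11 mm in front of this point, with tapered guides 7 mm long before it, and its end stop 44 mm behind it
- bay_1 (a point): the same for the middle bay; bays are 52 mm apart along y. In front of the mouths the base plate goes on at floor level as an apron 43 mm long, where a home cassette's tail and tab stand free (tab centre 19 mm in front of the mouth). The magazine's roof is 31 mm above the bench
- bay_2 (a point): the same for the leftmost bay
- stop_box_top (a point): centre of the top of the control box, under the stop; axes as tag_press
- stop_top (a point): centre of the top of the red mushroom head, 40 mm across, 18 mm thick, on a 20 mm stem; its top is 38 mm above the box when up, 32 mm when latched down
- stop (a joint): how far the stop is down, in m: 0 up (running) to 0.006. An over-centre detent: about 6 N pushes it past the middle (0.003), from where it snaps down and stays latched near 0.006
- stop_twist (a joint): turn of the mushroom head in rad, clockwise from above, 0 to 0.9; springs back to 0 when let go. While latched, turning lifts the head on a cam by 4.7 mm per rad; past about 0.65 rad it snaps up to 0. Needs about 0.05 Nm
- lever_grip (a point): middle of the black round hand grip on the end of the press lever: 22 mm thick, 56 mm long, level, lying along tag_press's y axis, to the right of the 13 mm round lever rod (rod centre 37 mm from this point)
- lever_pivot (a point): point on the lever's axis in the plane the middle of the grip swings in, 145 mm above the bench; the axis is tag_press's y axis and the grip is 155 mm from it
- lever (a joint): lever angle in rad: 0 at rest (15 degrees behind upright) to 1.05 at the full stroke, swung forward (to -x of tag_press) and down; the ram goes down with it. A spring always pulls it back: 0.28 Nm at 0 rising to 1.0 Nm at 1.05 (2 to 7 N at the grip); if let go it flies back, but within 0.1 rad of rest it may be let go
- full_a: full tag cassette, grey, a stack of bright metal tags filling its open top, lying in the cassette tray at the start; 86 mm long (its x axis), 36 wide, 16 high, with an upright grip tab on top at its tail end: tab 12 wide (y), 22 long (x), centred 30 mm behind the origin (x = -30), reaching 46 mm above the underside; 0.14 kg. Origin: centre of the underside; +x points to the nose, which enters a bay first; z up. May be absent
- full_b: full tag cassette, grey, a stack of bright metal tags filling its open top, lying in the cassette tray at the start; 86 mm long (its x axis), 36 wide, 16 high, with an upright grip tab on top at its tail end: tab 12 wide (y), 22 long (x), centred 30 mm behind the origin (x = -30), reaching 46 mm above the underside; 0.14 kg. Origin: centre of the underside; +x points to the nose, which enters a bay first; z up. May be absent
- full_c: full tag cassette, grey, a stack of bright metal tags filling its open top, lying in the cassette tray at the start; 86 mm long (its x axis), 36 wide, 16 high, with an upright grip tab on top at its tail end: tab 12 wide (y), 22 long (x), centred 30 mm behind the origin (x = -30), reaching 46 mm above the underside; 0.14 kg. Origin: centre of the underside; +x points to the nose, which enters a bay first; z up. May be absent
- spent_a: spent tag cassette, the same in shape but its open top is empty; stands home in one of the bays at the start; 86 mm long (its x axis), 36 wide, 16 high, with an upright grip tab on top at its tail end: tab 12 wide (y), 22 long (x), centred 30 mm behind the origin (x = -30), reaching 46 mm above the underside; 0.14 kg. Origin: centre of the underside; +x points to the nose, which enters a bay first; z up. May be absent
- spent_b: spent tag cassette, the same in shape but its open top is empty; stands home in one of the bays at the start; 86 mm long (its x axis), 36 wide, 16 high, with an upright grip tab on top at its tail end: tab 12 wide (y), 22 long (x), centred 30 mm behind the origin (x = -30), reaching 46 mm above the underside; 0.14 kg. Origin: centre of the underside; +x points to the nose, which enters a bay first; z up. May be absent
- spent_c: spent tag cassette, the same in shape but its open top is empty; stands home in one of the bays at the start; 86 mm long (its x axis), 36 wide, 16 high, with an upright grip tab on top at its tail end: tab 12 wide (y), 22 long (x), centred 30 mm behind the origin (x = -30), reaching 46 mm above the underside; 0.14 kg. Origin: centre of the underside; +x points to the nose, which enters a bay first; z up. May be absent
- cassette_tray: fixed open sheet-steel tray, 176 mm (x) by 102 mm (y) outside, walls 3 mm thick and 20 mm high, floor 3 mm; it holds the full cassettes at the start, side by side with their noses to +y of the tray, and has room for three cassettes in all. Origin: centre of the underside; z up
- hex_key_6: black hex key lying on the bench, 31 x 93 x 7 mm; leave alone
- collar_a: zinc-plated ring with an ear, 62 mm across, lying on the bench; leave alone
- grease_tin: flat round tin, 70 mm across, 31 high; leave alone

How it is judged (in metres and radians):
On the way, in this order (a step that is already met when the one before it is completed fails the run):
1. the stop is latched down (value of joint stop above 0.0045 m), for 0.3 s.
2. with the stop still down, every spent cassette is in the cassette tray and every full one fully home in a bay, let go (value of joint stop above 0.0045 m and ((x of full_a in the frame of bay_0 between -0.006 and 0.006 m and y of full_a in the frame of bay_0 between -0.006 and 0.006 m and z of full_a in the frame of bay_0 between -0.004 and 0.004 m and angle between the x axis of full_a and the x axis of bay_0, either way round below 0.08 rad) or (x of full_a in the frame of bay_1 between -0.006 and 0.006 m and y of full_a in the frame of bay_1 between -0.006 and 0.006 m and z of full_a in the frame of bay_1 between -0.004 and 0.004 m and angle between the x axis of full_a and the x axis of bay_1, either way round below 0.08 rad) or (x of full_a in the frame of bay_2 between -0.006 and 0.006 m and y of full_a in the frame of bay_2 between -0.006 and 0.006 m and z of full_a in the frame of bay_2 between -0.004 and 0.004 m and angle between the x axis of full_a and the x axis of bay_2, either way round below 0.08 rad)) and ((x of full_b in the frame of bay_0 between -0.006 and 0.006 m and y of full_b in the frame of bay_0 between -0.006 and 0.006 m and z of full_b in the frame of bay_0 between -0.004 and 0.004 m and angle between the x axis of full_b and the x axis of bay_0, either way round below 0.08 rad) or (x of full_b in the frame of bay_1 between -0.006 and 0.006 m and y of full_b in the frame of bay_1 between -0.006 and 0.006 m and z of full_b in the frame of bay_1 between -0.004 and 0.004 m and angle between the x axis of full_b and the x axis of bay_1, either way round below 0.08 rad) or (x of full_b in the frame of bay_2 between -0.006 and 0.006 m and y of full_b in the frame of bay_2 between -0.006 and 0.006 m and z of full_b in the frame of bay_2 between -0.004 and 0.004 m and angle between the x axis of full_b and the x axis of bay_2, either way round below 0.08 rad)) and ((x of full_c in the frame of bay_0 between -0.006 and 0.006 m and y of full_c in the frame of bay_0 between -0.006 and 0.006 m and z of full_c in the frame of bay_0 between -0.004 and 0.004 m and angle between the x axis of full_c and the x axis of bay_0, either way round below 0.08 rad) or (x of full_c in the frame of bay_1 between -0.006 and 0.006 m and y of full_c in the frame of bay_1 between -0.006 and 0.006 m and z of full_c in the frame of bay_1 between -0.004 and 0.004 m and angle between the x axis of full_c and the x axis of bay_1, either way round below 0.08 rad) or (x of full_c in the frame of bay_2 between -0.006 and 0.006 m and y of full_c in the frame of bay_2 between -0.006 and 0.006 m and z of full_c in the frame of bay_2 between -0.004 and 0.004 m and angle between the x axis of full_c and the x axis of bay_2, either way round below 0.08 rad)) and x of spent_a in the frame of cassette_tray between -0.085 and 0.085 m and y of spent_a in the frame of cassette_tray between -0.05 and 0.05 m and z of each of spent_a, spent_b, spent_c in the frame of cassette_tray below 0.02 m and x of spent_b in the frame of cassette_tray between -0.085 and 0.085 m and y of spent_b in the frame of cassette_tray between -0.05 and 0.05 m and x of spent_c in the frame of cassette_tray between -0.085 and 0.085 m and y of spent_c in the frame of cassette_tray between -0.05 and 0.05 m and contact force between the fingers and full_a below 0.5 N and contact force between the fingers and full_b below 0.5 N and contact force between the fingers and full_c below 0.5 N), for 0.2 s.
3. the stop's head is turned clockwise past its release point (value of joint stop_twist above 0.55 rad).
4. the stop is up (value of joint stop below 0.0012 m), for 0.2 s.
5. the lever is pulled to the end of its stroke with the stop up (value of joint stop below 0.0012 m and value of joint lever above 0.97 rad), for 0.1 s.
6. the lever is back at rest (value of joint lever below 0.06 rad), for 0.2 s.
At the end, for the whole second after the job is handed in: Every full cassette present is home in a bay (within 6 mm along and across, 4 mm in height, 0.08 rad of straight), every spent one present lies in the cassette tray, the stop is up (within 1.2 mm) with its head turned back, the lever is at rest (below 0.06 rad) and all is still (((x of full_a in the frame of bay_0 between -0.006 and 0.006 m and y of full_a in the frame of bay_0 between -0.006 and 0.006 m and z of full_a in the frame of bay_0 between -0.004 and 0.004 m and angle between the x axis of full_a and the x axis of bay_0, either way round below 0.08 rad) or (x of full_a in the frame of bay_1 between -0.006 and 0.006 m and y of full_a in the frame of bay_1 between -0.006 and 0.006 m and z of full_a in the frame of bay_1 between -0.004 and 0.004 m and angle between the x axis of full_a and the x axis of bay_1, either way round below 0.08 rad) or (x of full_a in the frame of bay_2 between -0.006 and 0.006 m and y of full_a in the frame of bay_2 between -0.006 and 0.006 m and z of full_a in the frame of bay_2 between -0.004 and 0.004 m and angle between the x axis of full_a and the x axis of bay_2, either way round below 0.08 rad)) and ((x of full_b in the frame of bay_0 between -0.006 and 0.006 m and y of full_b in the frame of bay_0 between -0.006 and 0.006 m and z of full_b in the frame of bay_0 between -0.004 and 0.004 m and angle between the x axis of full_b and the x axis of bay_0, either way round below 0.08 rad) or (x of full_b in the frame of bay_1 between -0.006 and 0.006 m and y of full_b in the frame of bay_1 between -0.006 and 0.006 m and z of full_b in the frame of bay_1 between -0.004 and 0.004 m and angle between the x axis of full_b and the x axis of bay_1, either way round below 0.08 rad) or (x of full_b in the frame of bay_2 between -0.006 and 0.006 m and y of full_b in the frame of bay_2 between -0.006 and 0.006 m and z of full_b in the frame of bay_2 between -0.004 and 0.004 m and angle between the x axis of full_b and the x axis of bay_2, either way round below 0.08 rad)) and ((x of full_c in the frame of bay_0 between -0.006 and 0.006 m and y of full_c in the frame of bay_0 between -0.006 and 0.006 m and z of full_c in the frame of bay_0 between -0.004 and 0.004 m and angle between the x axis of full_c and the x axis of bay_0, either way round below 0.08 rad) or (x of full_c in the frame of bay_1 between -0.006 and 0.006 m and y of full_c in the frame of bay_1 between -0.006 and 0.006 m and z of full_c in the frame of bay_1 between -0.004 and 0.004 m and angle between the x axis of full_c and the x axis of bay_1, either way round below 0.08 rad) or (x of full_c in the frame of bay_2 between -0.006 and 0.006 m and y of full_c in the frame of bay_2 between -0.006 and 0.006 m and z of full_c in the frame of bay_2 between -0.004 and 0.004 m and angle between the x axis of full_c and the x axis of bay_2, either way round below 0.08 rad)) and x of spent_a in the frame of cassette_tray between -0.085 and 0.085 m and y of spent_a in the frame of cassette_tray between -0.05 and 0.05 m and z of each of spent_a, spent_b, spent_c in the frame of cassette_tray below 0.02 m and x of spent_b in the frame of cassette_tray between -0.085 and 0.085 m and y of spent_b in the frame of cassette_tray between -0.05 and 0.05 m and x of spent_c in the frame of cassette_tray between -0.085 and 0.085 m and y of spent_c in the frame of cassette_tray between -0.05 and 0.05 m and value of joint stop below 0.0012 m and value of joint stop_twist below 0.1 rad and value of joint lever below 0.06 rad and linear speed of each of full_a, full_b, full_c, spent_a, spent_b, spent_c below 0.03 m/s); the robot touches nothing.
It fails at once if the lever flies back (faster than 3 rad/s) (velocity of joint lever below -3 rad/s).
It fails at once if a bystander (hex key, ring, grease tin) is shifted by more than 5 cm (distance of any of hex_key_6, collar_a, grease_tin from where it was at the start of the episode above 0.05 m).
Of full_a, full_b, full_c only 2 to 3 are there at a start; the rules pass over those that are not, and their reading is None.
Of spent_a, spent_b, spent_c only 1 to 2 are there at a start; the rules pass over those that are not, and their reading is None.
At some moment in a run one of full_a, full_b, full_c may be knocked a few centimetres aside while the robot is not near it.
It also fails if it takes over 210 s, if anything falls off the work surface, if the arm or the gripper's body presses on something with over 40 N, if the wrist force passes 120 N, or if a joint passes its speed limit or range.

### The arm

A 6-joint arm with a two-finger parallel gripper is mounted at the origin on a cart in front of the work surface, level with it; the furniture and walls round the work are solid. World frame = base frame: x ahead of the robot, y to its left, z up, the work surface at z = 0. Lengths are in m, angles in degrees, forces in N, time in s.
With the tool pointing down it reaches from about 0.4 to 0.825 m from the base axis. Payload 7 kg.
Tool frame: the origin (TCP) lies midway between the tips of the shut fingers; the grasp point (between the pads) lies 19 mm behind it (ctrl.grasp_offset is the distance from the TCP to the grasp point, in m); z points along the fingers, x is the direction in which the jaws open and shut, and the axes are right-handed (so a half turn about z gives the same grasp; the last joint's range is limited). The gripper opens to 88 mm and grips with 3 to 60 N. Pads are 19 mm wide; open, the fingers measure 130 mm over their backs; the gripper's body (78 mm by 193 mm) begins 47 mm behind the grasp point.
Start: joints at [85.548, 20.546, 0.682, 0, -70.136, -16.507], TCP at [0.241, 0.63, 0.227] pointing down, gripper open.
Joint ranges: [-176.03, 176.03], [-82.01, 121.73], [-58.28, 71.71], [-173.87, 95.51], [-174.79, -0.11], [-173.66, 173.66]. Speed limits (degrees/s): [136.94, 136.94, 172.46, 180, 180, 180].

### API

Orientations are given as [roll, pitch, yaw] about the fixed x, y, z axes, in that order (R = Rz(yaw) Ry(pitch) Rx(roll)).
In Python, from plant import sensors, snapshot, order, ctrl gives the robot as it stands.
- The arm moves only by the tool send_rows, never from a script. Its argument "commands" is a list of rows, each a list of 3 entries, a list of its own where there are three numbers: the closure, from 0 (fully open) to 1 (shut), then the shift along the world's x, y, z in units of 0.25 m (1.0 is 0.25 m), then the turn, a rotation vector about the world's x, y, z in units of 360 degrees (1.0 is 360 degrees). In form: [[hand, [x, y, z], [ax, ay, az]], ...]. A call has 1 to 12 rows; each row shifts and turns the pose as measured when the row begins; what a row does not reach is not made up. A row lasts 1/10 s, in which the tool goes at most 50 mm and 8.59 degrees, less where a joint would pass 70% of its speed; a pose out of reach is approached as far as the arm can. A call with a number of a shift or a turn outside -1 to 1 is refused whole. A call with a gripper value outside its range is refused whole. The fingers move at their own pace and stop on an object; the grip force is fixed at half the most. Time passes only in rows, so rows that do not move let the fingers close. It gives the time, the measured TCP pose, the force and the opening at its end, in the units of the state.
- sensors.get_obs(): the state, without advancing time (a new reading comes with each control period).
- snapshot(name): name is "side" or "top"; returns a dict with "color" (480x640x3 uint8, blue, green, red), "z_map" (480x640 float32, m along the optical axis (not along the pixel's ray), 0 where there is no reading), "mtx" (3x3 intrinsics, pixels), "xyz" and "attitude" of the camera in the world. Camera axes: x right, y down, z forward; pixel columns grow to the right and rows downward; lengths in m; the calibration is good to about 2 mm. A picture is of the moment at which its call begins.
- order.close_job(): hands the job in, once; it reports no verdict.
The state is a dict: "clock": time; "joint_pos": joint angles; "qvel": joint speeds; "tau": joint torques, N m; "tool_pos": TCP position; "orientation": TCP orientation; "force": force on the tool from outside, world axes, zero at the start; "moment": the same for the moment, N m; "opening": finger opening in m.
Only numpy, scipy, OpenCV 4.12 (cv2) and the standard library are available. Lean on these libraries where they do the work, as an engineer would, in place of code of your own. Each camera call takes 0.05 s, during which the arm holds its last target.

## Working session

There is one attempt and no reset: what is moved stays moved. The work goes in short steps, Python scripts to look and compute and a tool call to move; the robot and the scene stay as the last step left them, time stands still between calls to the robot, and variables do not carry over. Pictures are saved under pics/ and viewed, and the job is handed in when it is done.

Besides the shell and the picture viewer there is one more tool, called after ">>>" in YAML: its name, and indented under it one key for each argument. send_rows: Moves the arm, as the interface text tells. Its arguments: {"type":"object","properties":{"commands":{"type":"array","items":{"type":"array"}}},"required":["commands"]}

```bash
ls; mkdir -p pics; python3 - <<'E'
from plant import sensors,snapshot,order,ctrl
import cv2
print(sensors.get_obs(), ctrl.grasp_offset)
for n in("side","top"):
    s=snapshot(n); cv2.imwrite(f"pics/{n}0.png",s["color"]); print(n,s["mtx"],s["xyz"],s["attitude"])
E
```

```text
pics
{'clock': 0.0, 'joint_pos': array([ 8.55492538e+01,  2.05902880e+01,  6.34085831e-01, -2.20870926e-02,
       -7.01339440e+01, -1.65061708e+01]), 'qvel': array([ 0.01075834,  0.05605961, -0.07162284,  0.01779908, -0.02985574,
       -0.13581639]), 'tau': array([-2.44351533e-03, -5.82718885e+01,  2.93060392e+01,  6.99701026e+00,
        7.04320759e-03, -1.61723692e-04]), 'tool_pos': array([0.24127138, 0.62989137, 0.2256318 ]), 'orientation': array([-1.79994293e+02, -9.23310429e-02, -1.10964444e+02]), 'force': array([ 0.26485037, -1.4623183 ,  0.84466463]), 'moment': array([-0.02254331, -0.03506184, -0.00551412]), 'opening': 0.08749828689856087} 0.0188
side [[557.30180046   0.         312.28882555]
 [  0.         557.30180046 240.43736651]
 [  0.           0.           1.        ]] [ 0.11003152 -1.21756223  0.81192486] [-116.43014203   -1.11078162  -18.41215959]
top [[447.65097206   0.         321.16799746]
 [  0.         447.65097206 241.22129303]
 [  0.           0.           1.        ]] [ 0.44822643 -0.01962411  1.15031959] [-176.83852584   -0.40284593  -88.49738207]
```

View pics/side0.png

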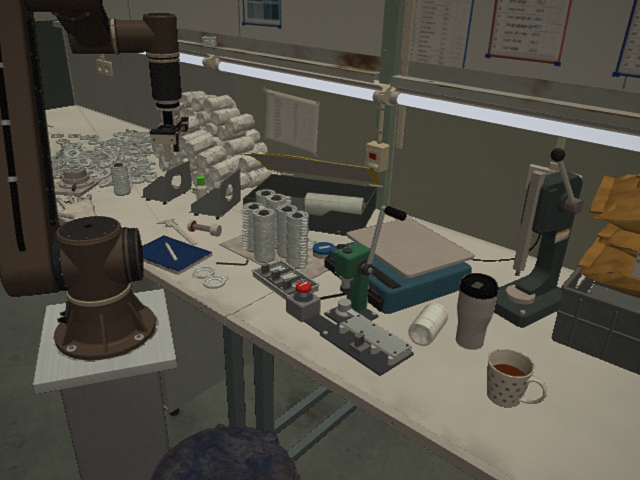

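View pics/top0.png

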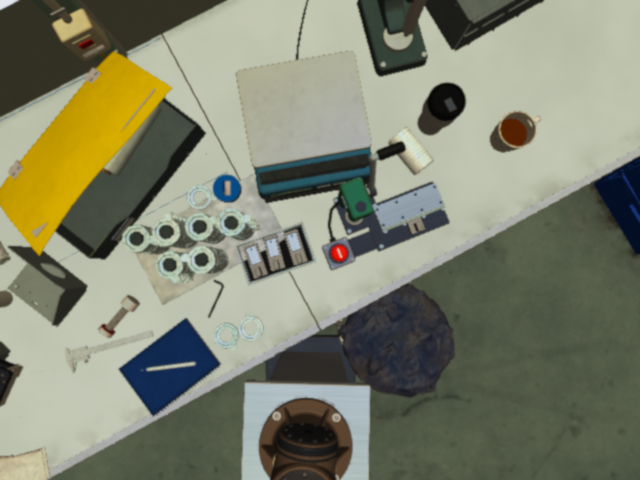

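```bash
cat > h.py <<'E'
from plant import sensors,snapshot,order,ctrl
import cv2,numpy as np
from scipy.spatial.transform import Rotation as R
def rot(s): return R.from_euler('xyz',s["attitude"],degrees=True).as_matrix()
def pt(s,u,v,z):
    K=s["mtx"];d=rot(s)@np.array([(u-K[0,2])/K[0,0],(v-K[1,2])/K[1,1],1]);o=np.array(s["xyz"])
    return o+d*(z-o[2])/d[2]
def dp(s,u,v):
    K=s["mtx"];Z=s["z_map"][int(round(v)),int(round(u))]
    return np.array(s["xyz"])+rot(s)@(np.array([(u-K[0,2])/K[0,0],(v-K[1,2])/K[1,1],1])*Z)
def cloud(s):
    K=s["mtx"];v,u=np.mgrid[0:480,0:640];Z=s["z_map"]
    P=np.stack([(u-K[0,2])/K[0,0]*Z,(v-K[1,2])/K[1,1]*Z,Z],-1)@rot(s).T+np.array(s["xyz"])
    P[Z==0]=np.nan
    return P
def px(s,p):
    K=s["mtx"];c=rot(s).T@(np.array(p)-np.array(s["xyz"]));return K[0,0]*c[0]/c[2]+K[0,2],K[1,1]*c[1]/c[2]+K[1,2]
E
python3 - <<'E'
from h import *
t=snapshot("top");cv2.imwrite("pics/t1.png",cv2.resize(t["color"][150:290,225:455],None,fx=3.4,fy=3.4,interpolation=cv2.INTER_CUBIC))
s=snapshot("side");cv2.imwrite("pics/s1.png",cv2.resize(s["color"][200:375,240:440],None,fx=3.4,fy=3.4,interpolation=cv2.INTER_CUBIC))
np.savez("t.npz",**t);np.savez("s.npz",**s)
print(np.isnan(cloud(t)).mean(),np.isnan(cloud(s)).mean())
E
```

```text
0.004108072916666667 0.0036979166666666666
```

View pics/t1.png

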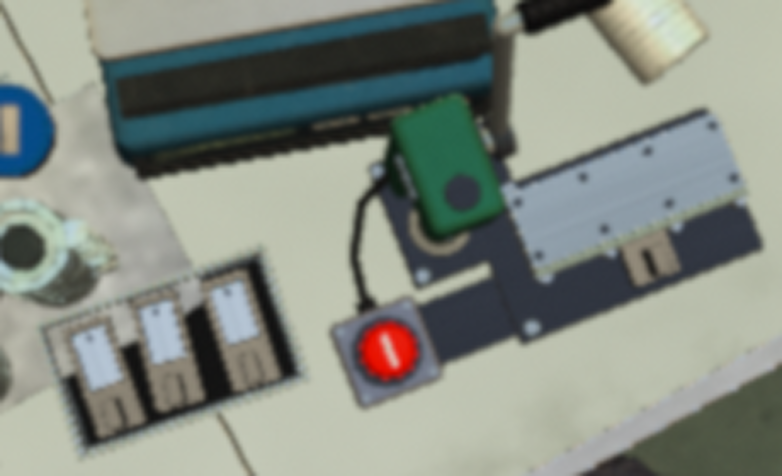

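View pics/s1.png

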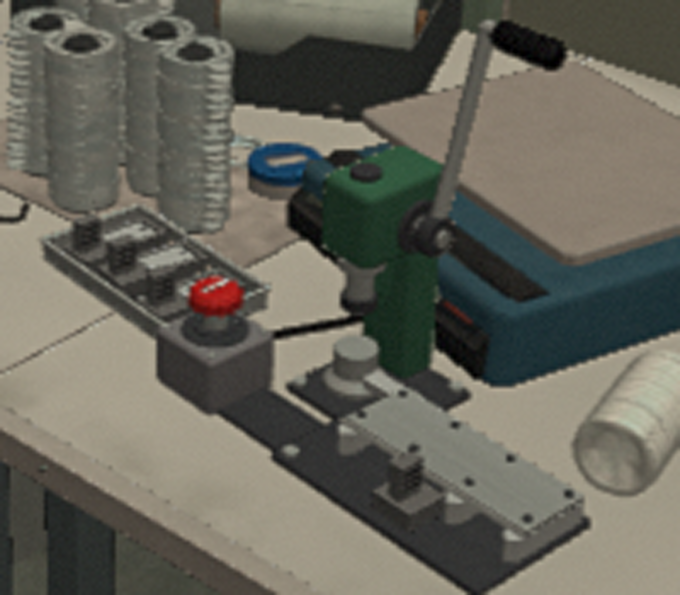

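```bash
cat > m.py <<'E'
from h import *
t=dict(np.load("t.npz"));s=dict(np.load("s.npz"))
for n,c in(("top",t),("side",s)):
    P=cloud(c);hsv=cv2.cvtColor(c["color"],cv2.COLOR_BGR2HSV)
    # red head
    red=((hsv[...,0]<8)|(hsv[...,0]>172))&(hsv[...,1]>170)&(hsv[...,2]>110)
    red&=(P[...,0]>.3)&(P[...,0]<.7)&(abs(P[...,1])<.3)&(P[...,2]>.05)&(P[...,2]<.12)
    q=P[red];z=np.percentile(q[:,2],90);tp=q[q[:,2]>z-.006]
    print(n,"red",q.shape,q.mean(0),z,(tp.min(0)+tp.max(0))/2,np.ptp(tp,axis=0))
    (u,v),r=cv2.minEnclosingCircle(np.argwhere(red)[:,::-1].astype(np.float32)); print("   circ",u,v,r,pt(c,u,v,.088))
    # bench z
    for lo,hi in((-.02,.003),):
        b=P[(P[...,0]>.3)&(P[...,0]<.5)&(abs(P[...,1])<.15)&(P[...,2]<.004)&(P[...,2]>-.02)];print("  bench z",np.median(b[:,2]))
    # roof
    m=(P[...,2]>.024)&(P[...,2]<.037)&(P[...,1]<-.1)&(P[...,1]>-.4)&(P[...,0]>.4)&(P[...,0]<.75)
    lab=cv2.connectedComponentsWithStats(m.astype(np.uint8));
    for i in range(1,lab[0]):
        if lab[2][i,4]>300:
            q=P[lab[1]==i];rc=cv2.minAreaRect((q[:,:2]*1000).astype(np.float32));print("  z31 comp",lab[2][i],rc,np.median(q[:,2]))
    g=(hsv[...,2]<45)&(P[...,2]>.2)&(P[...,0]>.45)&(P[...,1]<-.05)&(P[...,1]>-.4)&(P[...,0]<.8)&(P[...,2]<.36)
    lab=cv2.connectedComponentsWithStats(g.astype(np.uint8));
    for i in range(1,lab[0]):
        if lab[2][i,4]>30:
            q=P[lab[1]==i];print("  grip",lab[2][i],lab[3][i],q.mean(0),q.min(0),q.max(0))
    m=(P[...,2]>.004)&(P[...,2]<.06)&(P[...,1]<.25)&(P[...,1]>-.03)&(P[...,0]>.3)&(P[...,0]<.65)
    lab=cv2.connectedComponentsWithStats(m.astype(np.uint8));
    for i in range(1,lab[0]):
        if lab[2][i,4]>300:
            q=P[lab[1]==i];rc=cv2.minAreaRect((q[:,:2]*1000).astype(np.float32));print("  tray?",lab[2][i],rc,np.percentile(q[:,2],[5,50,95]))
    # tabs z>.03
    m=(P[...,2]>.036)&(P[...,2]<.06)&(P[...,1]<.25)&(P[...,1]>-.4)&(P[...,0]>.3)&(P[...,0]<.65)
    lab=cv2.connectedComponentsWithStats(m.astype(np.uint8));
    for i in range(1,lab[0]):
        if lab[2][i,4]>20:
            q=P[lab[1]==i];rc=cv2.minAreaRect((q[:,:2]*1000).astype(np.float32));print("  tab?",lab[2][i],rc,np.percentile(q[:,2],[5,50,95]))
E
python3 m.py
```

```text
top red (191, 3) [ 0.48084371 -0.06830699  0.08401279] 0.0883538064333198 [ 0.48043057 -0.06984548  0.08658987] [0.03831767 0.03591891 0.00844369]
   circ 338.7727355957031 252.77272033691406 8.416199684143066 [ 0.48073616 -0.06805308  0.088     ]
  bench z -4.405883521640952e-05
  z31 comp [ 373  183   73   51 1836] ((588.7225952148438, -251.16249084472656), (101.81922912597656, 172.23341369628906), 20.919443130493164) 0.030935494357592908
  grip [378 143  26  16 241] [390.78008299 150.21161826] [ 0.67337185 -0.15319522  0.30391896] [ 0.65823393 -0.17729065  0.29786868] [ 0.68860395 -0.12859207  0.30788452]
  tray? [ 210  183  115  103 5016] ((521.84423828125, 111.40206146240234), (279.73699951171875, 254.26820373535156), 89.3432846069336) [0.00451806 0.01732324 0.05120813]
  tab? [259 185  82  18 483] ((627.3504028320312, 29.68603515625), (22.50946044921875, 201.14439392089844), 8.171178817749023) [0.04062841 0.05094078 0.05818094]
  tab? [335 197   6   9  21] ((608.646240234375, -65.59017944335938), (10.487151145935059, 19.440937042236328), 67.43887329101562) [0.0377943  0.0415171
[... 2883 characters left out ...]
7988) [0.03769785 0.04685786 0.05202282]
  tab? [283 278   9   8  58] ((468.667236328125, 26.54122543334961), (24.14539909362793, 16.515230178833008), 0.031063292175531387) [0.03659622 0.04458328 0.05171312]
  tab? [338 291  30  17 263] ((598.933837890625, -106.55616760253906), (66.68682861328125, 62.17538070678711), 40.364173889160156) [0.03668442 0.0432588  0.05732884]
  tab? [286 292  35  20 455] ((481.9761047363281, -70.82736206054688), (69.593994140625, 68.77885437011719), 24.072900772094727) [0.03757146 0.05056174 0.05689024]
  tab? [355 331  10  14  94] ((565.227294921875, -257.013916015625), (56.48094940185547, 19.608415603637695), 44.5372428894043) [0.03709049 0.0494422  0.05668242]
```

```bash
cat > m2.py <<'E'
from h import *
t=dict(np.load("t.npz"));s=dict(np.load("s.npz"))
P=cloud(t)
def rect(m,nm):
    m=cv2.morphologyEx(m.astype(np.uint8),cv2.MORPH_OPEN,np.ones((5,5)))
    lab=cv2.connectedComponentsWithStats(m)
    for i in range(1,lab[0]):
        if lab[2][i,4]>250:
            q=P[lab[1]==i];rc=cv2.minAreaRect((q[:,:2]*1000).astype(np.float32))
            # edges via contour lines
            print(nm,lab[2][i],rc,np.median(q[:,2]))
B=(P[...,1]<-.0)&(P[...,1]>-.4)&(P[...,0]>.4)&(P[...,0]<.75)
rect(B&(abs(P[...,2]-.031)<.004),"roof")
rect(B&(abs(P[...,2]-.05)<.005),"box")
rect(B&(abs(P[...,2]-.008)<.003),"plate")
rect(B&(P[...,2]>.178)&(P[...,2]<.195),"head")
T=(P[...,0]>.35)&(P[...,0]<.56)&(P[...,1]>-.04)&(P[...,1]<.17)
m=T&(P[...,2]<.06)&(P[...,2]>.0)
# tray rim
q=P[T&(abs(P[...,2]-.02)<.003)]
rc=cv2.minAreaRect((q[:,:2]*1000).astype(np.float32));print("rim",rc)
# tall things heights map
for nm,M in(("tall",P[...,2]>.1),):
    lab=cv2.connectedComponentsWithStats((M&(P[...,2]<.5)).astype(np.uint8))
    for i in range(1,lab[0]):
        if lab[2][i,4]>60:
            q=P[lab[1]==i]; print(nm,lab[2][i],q.min(0).round(3),q.max(0).round(3))
# gripper in side
Q=cloud(s);g=(np.linalg.norm(Q[...,:2]-[.241,.63],axis=-1)<.16)&(Q[...,2]>.2)&(Q[...,2]<.7)
a=np.radians(-111);d=np.array([np.cos(a),np.sin(a)]);n=np.array([-d[1],d[0]])
q=Q[g];w=(q[:,:2]-[.241,.63])
for z in np.arange(.2,.6,.02):
    k=abs(q[:,2]-z)<.01
    if k.sum()>3: print(round(z,2),k.sum(),(w[k]@d).min().round(3),(w[k]@d).max().round(3),(w[k]@n).min().round(3),(w[k]@n).max().round(3))
E
python3 m2.py
```

```text
roof [405 185  36  35 508] ((613.799560546875, -272.78271484375), (66.48934173583984, 98.02307891845703), 22.876483917236328) 0.031207287795367078
roof [375 203  24  26 344] ((579.6015625, -188.44850158691406), (63.641197204589844, 58.61537170410156), 0.5194711089134216) 0.03072590744116277
head [341 179  32  40 829] ((597.8369140625, -100.22660827636719), (82.88373565673828, 50.80485534667969), 23.52822494506836) 0.18461555466815116
rim ((491.5914611816406, 80.33931732177734), (127.55815887451172, 205.06349182128906), 20.565332412719727)
tall [    0     0   173   256 22399] [0.456 0.291 0.1  ] [1.079 0.748 0.43 ]
tall [402   0  25  37 501] [ 0.992 -0.229  0.111] [ 1.014 -0.189  0.269]
tall [ 443    0   81   34 1001] [ 1.012 -0.498  0.1  ] [ 1.104 -0.305  0.161]
tall [  236    51   136   117 12062] [ 0.676 -0.137  0.101] [0.963 0.188 0.118]
tall [ 423   83   43   45 1435] [ 0.785 -0.342  0.1  ] [ 0.868 -0.258  0.173]
tall [ 339  141   67   81 1647] [ 0.552 -0.181  0.102] [ 0.693 -0.063  0.308]
tall [ 122  209  134   45 3313] [0.467 0.13  0.1  ] [0.569 0.415 0.174]
tall [  8 246  64  
[... 178 characters left out ...]
4 0.339]
tall [ 270  423   69   57 3348] [-0.002 -0.072  0.12 ] [0.108 0.07  0.281]
0.24 91 -0.066 0.064 -0.011 0.017
0.26 68 -0.054 0.068 -0.007 0.017
0.28 45 -0.062 0.074 -0.006 0.016
0.3 181 -0.085 0.097 -0.037 0.044
0.32 244 -0.087 0.1 -0.036 0.044
0.34 302 -0.097 0.103 -0.036 0.045
0.36 125 -0.049 0.024 -0.02 0.031
0.38 117 -0.042 0.022 -0.037 0.044
0.4 159 -0.045 0.042 -0.036 0.044
0.42 132 -0.01 0.051 -0.039 0.051
0.44 196 -0.016 0.053 -0.04 0.052
0.46 190 -0.012 0.057 -0.038 0.051
0.48 206 -0.008 0.051 -0.041 0.05
0.5 199 -0.005 0.052 -0.038 0.051
0.52 200 -0.02 0.052 -0.041 0.051
0.54 209 -0.016 0.055 -0.041 0.053
0.56 337 -0.021 0.081 -0.146 0.058
0.58 477 -0.021 0.089 -0.142 0.052
```

>>> send_rows:
  commands:
    - [0.5,[0.064,-0.188,0.012],[0,0,-0.023]]
    - [1,[0.064,-0.188,0.012],[0,0,-0.023]]
    - [1,[0.064,-0.188,0.012],[0,0,-0.023]]
    - [1,[0.064,-0.188,0.012],[0,0,-0.023]]
    - [1,[0.064,-0.188,0.012],[0,0,-0.023]]
    - [1,[0.064,-0.188,0],[0,0,-0.023]]
    - [1,[0.064,-0.188,0],[0,0,-0.023]]
    - [1,[0.064,-0.188,0],[0,0,-0.023]]
    - [1,[0.064,-0.188,0],[0,0,-0.023]]
    - [1,[0.064,-0.188,0],[0,0,-0.023]]
    - [1,[0.064,-0.188,0],[0,0,-0.023]]
    - [1,[0.064,-0.188,0],[0,0,-0.023]]

```text
clock: 1.4
tool_pos: [0.4289, 0.0619, 0.2381]
orientation: [179.9, -0.2, 146.4]
force: [1.4, 1.1, 1.8]
opening: 0.0015
```

>>> send_rows:
  commands:
    - [1,[0.052,-0.131,-0.0],[0,0,-0.023]]
    - [1,[0.052,-0.131,-0.08],[0,0,-0.023]]
    - [1,[0.052,-0.131,-0.1],[0,0,-0.023]]
    - [1,[0.052,-0.131,-0.1],[0,0,-0.023]]
    - [1,[0,0,-0.1],[0,0,0]]
    - [1,[0,0,0],[0,0,0]]

```text
clock: 2.0
tool_pos: [0.4828, -0.0808, 0.1419]
orientation: [179.6, -0.0, 111.3]
force: [-0.3, 0.8, 0.1]
opening: 0.0001
```

>>> send_rows:
  commands:
    - [1,[-0.009,0.046,-0.06],[0,0,0.003]]
    - [1,[0,0,-0.08],[0,0,0]]
    - [1,[0,0,-0.04],[0,0,0]]
    - [1,[0,0,0],[0,0,0]]

```text
clock: 2.4
tool_pos: [0.4824, -0.0681, 0.0994]
orientation: [179.4, 0.1, 112.6]
force: [0.2, 0.1, 0.7]
opening: 0.0005
```

>>> send_rows:
  commands:
    - [1,[-0.004,-0.004,-0.03],[0,0,0]]
    - [1,[0,0,-0.016],[0,0,0]]
    - [1,[0,0,-0.012],[0,0,0]]
    - [1,[0,0,-0.012],[0,0,0]]
    - [1,[0,0,-0.012],[0,0,0]]

```text
clock: 2.9
tool_pos: [0.4837, -0.0684, 0.0822]
orientation: [179.1, 0.2, 112.8]
force: [1.4, -0.5, 0.1]
opening: 0.0004
```

>>> send_rows:
  commands:
    - [1,[0,0,-0.01],[0,0,0]]
    - [1,[0,0,-0.01],[0,0,0]]

```text
clock: 3.1
tool_pos: [0.4849, -0.0687, 0.0811]
orientation: [179.0, 0.3, 112.9]
force: [-16.6, 5.2, 41.3]
opening: 0.0003
```

>>> send_rows:
  commands:
    - [1,[-0.01,0,0.02],[0,0,0]]
    - [1,[-0.01,0,0.08],[0,0,0]]
    - [0.8,[0,0,0.1],[0,0,0]]
    - [0.8,[-0.1,0.1,0.1],[0,0,0]]
    - [0.8,[-0.1,0.16,0.1],[0,0,0]]
    - [0.8,[-0.1,0.16,0.1],[0,0,0]]
    - [0.8,[0,0,0],[0,0,0]]

```text
clock: 3.8
tool_pos: [0.4064, 0.0344, 0.2087]
orientation: [178.8, 0.3, 112.8]
force: [0.1, -0.6, -0.3]
opening: 0.0176
```

```bash
python3 - <<'E'
from h import *
t=snapshot("top");s=snapshot("side")
np.savez("t.npz",**t);np.savez("s.npz",**s)
cv2.imwrite("pics/t2.png",cv2.resize(t["color"][150:290,225:455],None,fx=3.4,fy=3.4))
o=sensors.get_obs();print(o["tool_pos"],o["orientation"],o["joint_pos"],o["force"])
E
python3 m.py | grep -E "red|circ|tab"
```

```text
[0.40651097 0.03199711 0.2061701 ] [179.06882772   0.28600345 112.66467912] [  33.02991524   -5.63292315  -33.24255368    0.51059682  -61.52677903
 -100.60295664] [-0.3455023   0.12417076 -0.59559746]
top red (187, 3) [ 0.48112833 -0.06834658  0.07827883] 0.08243340964661203 [ 0.48053979 -0.06902032  0.08090924] [0.03846164 0.03847463 0.0087968 ]
   circ 338.7146911621094 252.901123046875 8.357970237731934 [ 0.48042774 -0.06792262  0.088     ]
  tab? [259 185  82  18 487] ((627.3531494140625, 30.527557373046875), (22.15677833557129, 203.03482055664062), 8.20714282989502) [0.04110305 0.05117889 0.05815567]
  tab? [335 197  10  11  27] ((603.5587768554688, -66.18439483642578), (27.440824508666992, 15.92093276977539), 36.59914779663086) [0.0366816  0.04186038 0.05428391]
  tab? [415 222   8  10  57] ((553.1155395507812, -265.9085693359375), (21.705615997314453, 12.164752960205078), 20.803672790527344) [0.04036732 0.05279244 0.05643205]
  tab? [210 234  15  10  37] ((506.5813903808594, 230.7107391357422), (6.896486282348633, 38.51141357421875), 37.076412200927734) [0.03699516 0.04619756 
[... 1521 characters left out ...]
75195) [0.03755053 0.04602578 0.05176936]
  tab? [283 278   9   8  57] ((468.9912109375, 28.8460693359375), (23.372116088867188, 17.61117935180664), 19.621990203857422) [0.03798971 0.04530187 0.05220455]
  tab? [338 291  30  18 260] ((603.01806640625, -106.54255676269531), (73.28687286376953, 51.1983528137207), 35.15010452270508) [0.03742742 0.0434637  0.05786456]
  tab? [286 292  35  20 432] ((482.22698974609375, -71.59701538085938), (69.72127532958984, 68.92291259765625), 20.44770622253418) [0.037788   0.05049297 0.05687102]
  tab? [355 331  10  14  91] ((564.8052368164062, -256.4316101074219), (53.539058685302734, 17.481754302978516), 48.218021392822266) [0.03748455 0.04998461 0.05630409]
```

View pics/t2.png

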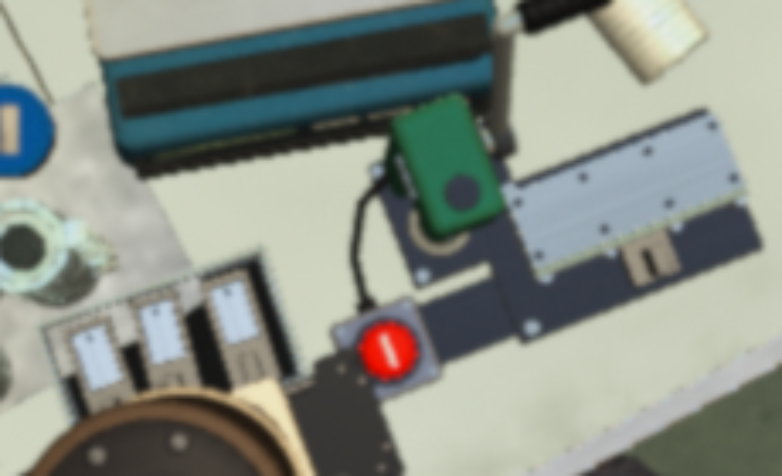

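```bash
cat > go.py <<'E'
import sys
from h import *
a=[float(x) for x in sys.argv[1:]]
o=sensors.get_obs();p=np.array(o["tool_pos"]);
d=(np.array(a[:3])-p)/.25
Rc=R.from_euler('xyz',o["orientation"],degrees=True)
Rt=R.from_euler('xyz',[a[5] if len(a)>5 else 180,a[4] if len(a)>4 else 0,a[3]],degrees=True)
w=(Rt*Rc.inv()).as_rotvec()/(2*np.pi)
print("pos",p.round(4),"ori",o["orientation"].round(2),"F",o["force"].round(1),"op",round(o["opening"],4),"clk",round(o["clock"],2))
print("delta units",d.round(3),"turn units",w.round(4),"deg",(w*360).round(1))
E
python3 go.py .4646 .028 .08 110
```

```text
pos [0.4065 0.032  0.2062] ori [179.07   0.29 112.66] F [-0.3  0.1 -0.6] op 0.0174 clk 3.9
delta units [ 0.232 -0.016 -0.505] turn units [-0.0002  0.0027 -0.0074] deg [-0.1  1.  -2.7]
```

>>> send_rows:
  commands:
    - [0.72,[0.06,-0.004,-0.1],[0,0.0007,-0.002]]
    - [0.72,[0.06,-0.004,-0.12],[0,0.0007,-0.002]]
    - [0.72,[0.06,-0.004,-0.12],[0,0.0007,-0.002]]
    - [0.72,[0.03,0,-0.08],[0,0,-0.0]]
    - [0.72,[0,0,0],[0,0,0]]
    - [0.72,[0,0,0],[0,0,0]]

```text
clock: 4.5
tool_pos: [0.4611, 0.0221, 0.0936]
orientation: [-179.9, 0.0, 110.0]
force: [-0.2, 0.4, 0.7]
opening: 0.0247
```

```bash
python3 go.py .4646 .028 .06 110
```

```text
pos [0.4611 0.0221 0.0936] ori [-1.7993e+02  4.0000e-02  1.1000e+02] F [-0.2  0.4  0.7] op 0.0247 clk 4.5
delta units [ 0.014  0.024 -0.135] turn units [ 0.0002 -0.0001  0.    ] deg [ 0.1 -0.1  0. ]
```

>>> send_rows:
  commands:
    - [0.72,[0.014,0.024,-0.06],[0,0,0]]
    - [0.72,[0,0,-0.08],[0,0,0]]
    - [0.72,[0,0,0],[0,0,0]]

```text
clock: 4.8
tool_pos: [0.4656, 0.0268, 0.0601]
orientation: [179.9, 0.0, 109.8]
force: [0.5, -0.4, 0.9]
opening: 0.0245
```

```bash
python3 go.py .4646 .028 .024 110
```

```text
pos [0.4656 0.0268 0.0601] ori [1.7992e+02 4.0000e-02 1.0985e+02] F [ 0.5 -0.4  0.9] op 0.0245 clk 4.8
delta units [-0.004  0.005 -0.145] turn units [0.     0.0003 0.0004] deg [0.  0.1 0.2]
```

>>> send_rows:
  commands:
    - [0.72,[-0.004,0.005,-0.06],[0,0,0]]
    - [0.72,[0,0,-0.05],[0,0,0]]
    - [0.72,[0,0,-0.025],[0,0,0]]
    - [0.72,[0,0,0],[0,0,0]]

```text
clock: 5.2
tool_pos: [0.467, 0.0281, 0.031]
orientation: [179.5, 0.1, 109.9]
force: [-0.6, -0.7, 0.2]
opening: 0.0248
```

>>> send_rows:
  commands:
    - [0.72,[-0.01,0,-0.022],[0,0.001,0]]
    - [0.72,[-0.004,0,-0.012],[0,0,0]]
    - [1,[0,0,0],[0,0,0]]
    - [1,[0,0,0],[0,0,0]]
    - [1,[0,0,0],[0,0,0]]
    - [1,[0,0,0],[0,0,0]]

```text
clock: 5.8
tool_pos: [0.4644, 0.0285, 0.0245]
orientation: [179.7, -0.1, 109.9]
force: [0.4, -0.7, -1.8]
opening: 0.0118
```

>>> send_rows:
  commands:
    - [1,[0,0,0.05],[0,0,0]]
    - [1,[0,0,0.1],[0,0,0]]
    - [1,[0,0,0.12],[0,0,0]]
    - [1,[0,0,0.12],[0,0,0]]
    - [1,[0,0,0.12],[0,0,0.004]]
    - [1,[0,0,0],[0,0,0.004]]

```text
clock: 6.4
tool_pos: [0.4613, 0.0271, 0.1551]
orientation: [-179.9, -0.0, 112.8]
force: [1.2, 1.2, -0.8]
opening: 0.0117
```

```bash
python3 - <<'E'
from h import *
t=dict(np.load("t.npz"));P=cloud(t)
a=np.radians(23.2)
for it in range(3):
    ex=np.array([np.cos(a),np.sin(a)]);ey=np.array([-ex[1],ex[0]])
    b1=np.array([.5808,-.2541])
    w=P[...,:2]-b1;X=w@ex;Y=w@ey;Z=P[...,2]
    m=(abs(Z-.031)<.004)&(X>-.03)&(X<.13)&(abs(Y)<.11)
    back=[];front=[]
    for y in np.arange(-.08,.08,.008):
        k=m&(abs(Y-y)<.004)
        if k.sum()>4: back.append((y,X[k].max()));front.append((y,X[k].min()))
    back=np.array(back);front=np.array(front)
    c=np.polyfit(back[:,0],back[:,1],1);r=back[:,1]-np.polyval(c,back[:,0]);k=abs(r)<.003;c=np.polyfit(back[k,0],back[k,1],1)
    print(np.degrees(a),"back",c,k.sum()); print(front[:,1].round(3)); 
    l=[];rr=[]
    for x in np.arange(.0,.06,.006):
        k=m&(abs(X-x)<.003)
        if k.sum()>4: l.append((x,Y[k].max()));rr.append((x,Y[k].min()))
    print("left",np.array(l)[:,1].round(4),"right",np.array(rr)[:,1].round(4))
    a-=np.arctan(c[0])
E
python3 go.py .503 -.3441 .15 113.2
```

```text
23.2 back [-0.00699001  0.05643035] 3
[-0.015 -0.01  -0.01  -0.01  -0.01  -0.01  -0.01  -0.012 -0.014 -0.011
 -0.017 -0.029 -0.01  -0.012 -0.012 -0.01  -0.01  -0.009 -0.01  -0.012]
left [0.0841 0.0836 0.0842 0.0837 0.0845 0.0843 0.0841 0.0843 0.0845 0.0834] right [-0.0848 -0.0854 -0.0855 -0.0853 -0.0858 -0.0848 -0.0853 -0.0854 -0.0851
 -0.0843]
pos [0.4613 0.0271 0.1551] ori [-1.7991e+02 -5.0000e-02  1.1279e+02] F [ 1.2  1.2 -0.8] op 0.0117 clk 6.4
delta units [ 0.167 -1.485 -0.02 ] turn units [-0.     -0.0003  0.0011] deg [-0.  -0.1  0.4]Traceback (most recent call last):
  File "<stdin>", line 14, in <module>
    raise TypeError("expected non-empty vector for x")
TypeError: expected non-empty vector for x
```

>>> send_rows:
  commands:
    - [1,[0.019,-0.1,0],[0,0,0.001]]
    - [1,[0.019,-0.165,0],[0,0,0]]
    - [1,[0.019,-0.165,0],[0,0,0]]
    - [1,[0.019,-0.165,0],[0,0,0]]
    - [1,[0.019,-0.165,0],[0,0,0]]
    - [1,[0.019,-0.165,0],[0,0,0]]
    - [1,[0.019,-0.165,0],[0,0,0]]
    - [1,[0.019,-0.16,0],[0,0,0]]
    - [1,[0.015,-0.1,0],[0,0,0]]
    - [1,[0,0,0],[0,0,0]]
    - [1,[0,0,0],[0,0,0]]

```text
clock: 7.5
tool_pos: [0.499, -0.3212, 0.1472]
orientation: [-179.7, -0.6, 113.5]
force: [0.4, 0.7, -2.3]
opening: 0.012
```

```bash
python3 go.py .503 -.3444 .06 113.2
```

```text
pos [ 0.499  -0.3212  0.1472] ori [-179.74   -0.59  113.52] F [ 0.4  0.7 -2.3] op 0.012 clk 7.5
delta units [ 0.016 -0.093 -0.349] turn units [-0.0012 -0.0013 -0.0009] deg [-0.4 -0.5 -0.3]
```

>>> send_rows:
  commands:
    - [1,[0.008,-0.046,-0.06],[-0.0012,-0.0013,-0.0009]]
    - [1,[0.008,-0.046,-0.1],[0,0,0]]
    - [1,[0,0,-0.1],[0,0,0]]
    - [1,[0,0,-0.09],[0,0,0]]
    - [1,[0,0,0],[0,0,0]]
    - [1,[0,0,0],[0,0,0]]

```text
clock: 8.1
tool_pos: [0.5024, -0.3398, 0.0564]
orientation: [-180.0, -0.1, 113.5]
force: [1.0, 0.4, -1.4]
opening: 0.0115
```

```bash
python3 go.py .503 -.3444 .032 113.2
```

```text
pos [ 0.5024 -0.3398  0.0564] ori [-1.7998e+02 -7.0000e-02  1.1347e+02] F [ 1.   0.4 -1.4] op 0.0115 clk 8.1
delta units [ 0.002 -0.018 -0.098] turn units [-0.0002 -0.0001 -0.0007] deg [-0.1 -0.  -0.3]
```

>>> send_rows:
  commands:
    - [1,[0.002,-0.018,-0.05],[0,0,-0.0007]]
    - [1,[0,0,-0.04],[0,0,0]]
    - [1,[0,0,0],[0,0,0]]
    - [1,[0,0,0],[0,0,0]]

```text
clock: 8.5
tool_pos: [0.5049, -0.3442, 0.0352]
orientation: [179.8, 0.1, 113.3]
force: [0.6, -0.5, -1.8]
opening: 0.0118
```

```bash
cat > look.py <<'E'
import sys
from h import *
n=sys.argv[1]
t=snapshot("top");s=snapshot("side")
np.savez("t.npz",**t);np.savez("s.npz",**s)
a=cv2.resize(t["color"][150:290,225:455],None,fx=2.6,fy=2.6,interpolation=cv2.INTER_CUBIC)
b=cv2.resize(s["color"][200:375,240:440],None,fx=3,fy=3,interpolation=cv2.INTER_CUBIC)
if len(sys.argv)>2: cv2.imwrite(f"pics/{n}.png",a if sys.argv[2]=="t" else b)
else: cv2.imwrite(f"pics/{n}t.png",a);cv2.imwrite(f"pics/{n}s.png",b)
E
python3 look.py k1; python3 go.py .503 -.3444 .031 113.2
```

```text
pos [ 0.5049 -0.3442  0.0354] ori [1.7983e+02 1.1000e-01 1.1330e+02] F [ 0.4  0.7 -1.6] op 0.0117 clk 8.6
delta units [-0.008 -0.001 -0.017] turn units [ 0.0001  0.0006 -0.0003] deg [ 0.   0.2 -0.1]
```

View pics/k1s.png

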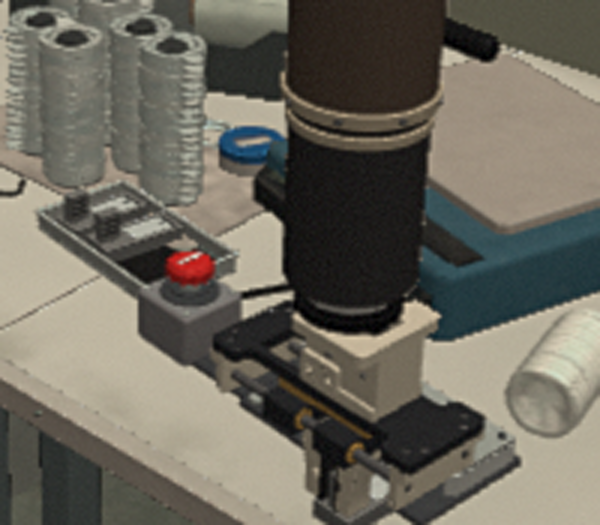

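View pics/k1t.png

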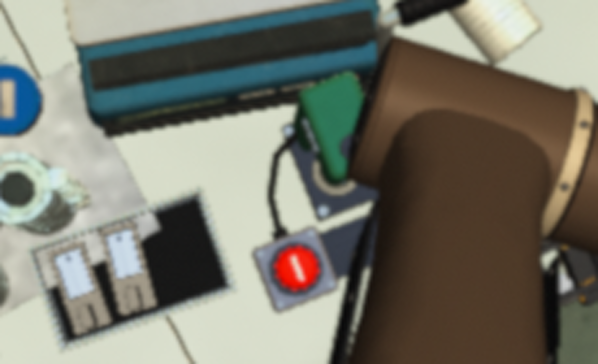

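>>> send_rows:
  commands:
    - [1,[0.015,0.01,-0.012],[0,0.0006,-0.0003]]
    - [1,[0.029,0.0126,-0.004],[0,0,0]]
    - [1,[0.029,0.0126,0],[0,0,0]]
    - [1,[0.029,0.0126,0],[0,0,0]]
    - [1,[0,0,0],[0,0,0]]

```text
clock: 9.1
tool_pos: [0.5339, -0.3314, 0.0322]
orientation: [179.9, 0.1, 113.2]
force: [-0.1, -0.5, -2.4]
opening: 0.0116
```

```bash
cat > bay.py <<'E'
import sys
from h import *
b1=np.array([.5809,-.2544]);a=np.radians(23.2);ex=np.array([np.cos(a),np.sin(a)]);ey=np.array([-ex[1],ex[0]])
if __name__=="__main__":
    b=b1+ey*.052*(int(sys.argv[1])-1);g=float(sys.argv[2]) if len(sys.argv)>2 else -.032
    o=sensors.get_obs();p=o["tool_pos"];w=p[:2]-b
    print("cassette x %.4f y %.4f  tcp z %.4f"%(w@ex-g,w@ey,p[2]),"ori",o["orientation"].round(2),"F along %.1f lat %.1f z %.1f"%(o["force"][:2]@ex,o["force"][:2]@ey,o["force"][2]),"op",round(o["opening"],4))
    print("lateral fix units",(-(w@ey)*ey/.25).round(4))
E
python3 bay.py 0
```

```text
cassette x -0.0416 y -0.0003  tcp z 0.0322 ori [1.7995e+02 1.1000e-01 1.1319e+02] F along -0.3 lat -0.4 z -2.4 op 0.0116
lateral fix units [-0.0004  0.0009]
```

>>> send_rows:
  commands:
    - [1,[0.018,0.008,-0.008],[0,0,0]]
    - [1,[0.029,0.0126,-0.004],[0,0,0]]
    - [1,[0.029,0.0126,0],[0,0,0]]
    - [1,[0.02,0.009,0],[0,0,0]]
    - [1,[0,0,0],[0,0,0]]

```text
clock: 9.6
tool_pos: [0.5587, -0.3212, 0.0308]
orientation: [-180.0, 0.2, 113.2]
force: [0.8, 0.8, -1.4]
opening: 0.0116
```

```bash
python3 bay.py 0
```

```text
cassette x -0.0147 y -0.0007  tcp z 0.0308 ori [-1.7997e+02  1.7000e-01  1.1322e+02] F along 1.1 lat 0.4 z -1.4 op 0.0116
lateral fix units [-0.0011  0.0025]
```

>>> send_rows:
  commands:
    - [1,[0.014,0.008,-0.003],[0,0,0]]
    - [1,[0.018,0.008,0],[0,0,0]]
    - [1,[0.01,0.004,0],[0,0,0]]
    - [1,[0.007,0.003,0],[0,0,0]]
    - [1,[0.007,0.003,0],[0,0,0]]

```text
clock: 10.1
tool_pos: [0.5708, -0.3155, 0.0305]
orientation: [-179.7, 0.1, 113.2]
force: [-12.0, -8.0, 8.1]
opening: 0.0116
```

```bash
python3 bay.py 0
```

```text
cassette x -0.0014 y -0.0002  tcp z 0.0305 ori [-1.7972e+02  1.0000e-01  1.1319e+02] F along -14.1 lat -2.6 z 8.1 op 0.0116
lateral fix units [-0.0003  0.0006]
```

>>> send_rows:
  commands:
    - [0.72,[-0.003,-0.001,0],[0,0,0]]
    - [0.72,[0,0,0],[0,0,0]]
    - [0.72,[0,0,0],[0,0,0]]
    - [0.72,[0,0,0.05],[0,0,0]]
    - [0.72,[0,0,0.1],[0,0,0]]
    - [0.72,[0,0,0.1],[0,0,0]]
    - [0.72,[0,0,0],[0,0,0]]

```text
clock: 10.8
tool_pos: [0.5713, -0.3149, 0.0961]
orientation: [-179.8, 0.1, 113.2]
force: [0.3, 0.3, 0.8]
opening: 0.0245
```

```bash
python3 look.py k2; python3 m.py | grep tab; python3 bay.py 1
```

```text
tab? [259 185  81  18 482] ((627.4703369140625, 31.939010620117188), (22.653188705444336, 200.74212646484375), 8.30500316619873) [0.04091859 0.0507559  0.05840528]
  tab? [335 196  10  12  29] ((604.3875122070312, -64.79031372070312), (28.450782775878906, 16.789058685302734), 32.94171142578125) [0.03655486 0.04028959 0.0589287 ]
  tab? [210 233  15  11  38] ((507.06317138671875, 230.5059814453125), (7.556605339050293, 40.55851364135742), 37.0019416809082) [0.03735557 0.04760699 0.05906437]
  tab? [341 237   6  10  36] ((510.6488342285156, -80.54456329345703), (10.2221040725708, 21.894853591918945), 71.55734252929688) [0.04536618 0.05064569 0.05383551]
  tab? [322 240  17  30 208] ((480.30450439453125, -43.63166427612305), (35.630340576171875, 73.35124206542969), 79.76078796386719) [0.04534703 0.04991915 0.05378013]
  tab? [216 249  11  24  38] ((454.0149230957031, 217.31793212890625), (18.48763656616211, 56.80820846557617), 83.91778564453125) [0.03666741 0.04696853 0.05926402]
  tab? [273 260   7   9  47] ((449.980224609375, 84.09149169921875), (21.037790298461914, 12.104588508605957
[... 1170 characters left out ...]
6992) [0.03840899 0.0507227  0.05685101]
  tab? [338 299  14  10  97] ((581.9702758789062, -109.21599578857422), (33.79813766479492, 33.28475570678711), 19.908489227294922) [0.03653007 0.04149025 0.04464741]
  tab? [355 331  10  14  93] ((562.9035034179688, -255.20143127441406), (55.50474166870117, 19.757686614990234), 54.62240982055664) [0.03707819 0.05015651 0.05635452]
  tab? [372 343  12  12  94] ((585.3388061523438, -312.11248779296875), (39.87274169921875, 16.556720733642578), 18.832151412963867) [0.03824025 0.04985919 0.05674821]
cassette x -0.0019 y -0.0505  tcp z 0.0930 ori [-1.7963e+02 -7.0000e-02  1.1319e+02] F along 0.0 lat -0.6 z 0.1 op 0.0244
lateral fix units [-0.0796  0.1856]
```

View pics/k2s.png

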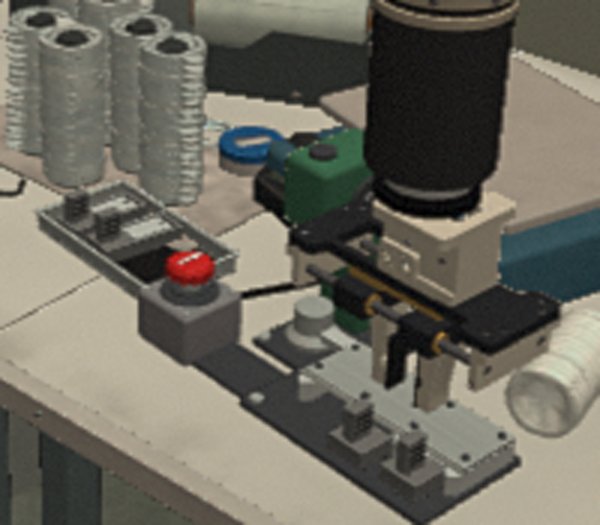

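>>> send_rows:
  commands:
    - [0.72,[-0.04,0.09,0],[0,0,0]]
    - [0.72,[-0.04,0.095,0],[0,0,0]]
    - [0.72,[0,0,0],[0,0,0]]
    - [0.72,[0,0,0],[0,0,0]]

```text
clock: 11.3
tool_pos: [0.5476, -0.2663, 0.0909]
orientation: [-179.5, -0.2, 113.1]
force: [-0.1, 0.4, 0.1]
opening: 0.0248
```

```bash
python3 bay.py 1;  python3 go.py .5515 -.267 .029 113.2
```

```text
cassette x -0.0033 y 0.0022  tcp z 0.0909 ori [-179.5    -0.2   113.13] F along 0.1 lat 0.4 z 0.1 op 0.0248
lateral fix units [ 0.0035 -0.0082]
pos [ 0.5476 -0.2663  0.0909] ori [-179.5    -0.2   113.13] F [-0.1  0.4  0.1] op 0.0248 clk 11.3
delta units [ 0.016 -0.003 -0.248] turn units [ 0.     -0.0015  0.0002] deg [ 0.  -0.5  0.1]
```

>>> send_rows:
  commands:
    - [0.72,[0.01,-0.003,-0.06],[0,-0.0015,0]]
    - [0.72,[0,0,-0.08],[0,0,0]]
    - [0.72,[0,0,-0.06],[0,0,0]]
    - [0.72,[0,0,0],[0,0,0]]
    - [0.72,[0,0,0],[0,0,0]]

```text
clock: 11.8
tool_pos: [0.5512, -0.2689, 0.0387]
orientation: [-180.0, 0.0, 113.1]
force: [0.4, 0.1, 0.4]
opening: 0.0243
```

```bash
python3 bay.py 1;  python3 go.py .5515 -.267 .029 113.2
```

```text
cassette x -0.0011 y -0.0017  tcp z 0.0387 ori [-1.7999e+02  2.0000e-02  1.1310e+02] F along 0.4 lat -0.1 z 0.4 op 0.0243
lateral fix units [-0.0026  0.0061]
pos [ 0.5512 -0.2689  0.0387] ori [-1.7999e+02  2.0000e-02  1.1310e+02] F [0.4 0.1 0.4] op 0.0243 clk 11.8
delta units [ 0.001  0.008 -0.039] turn units [ 0.0001 -0.      0.0003] deg [ 0.  -0.   0.1]
```

>>> send_rows:
  commands:
    - [0.72,[0,0.008,-0.025],[0,0,0]]
    - [0.72,[-0.004,0,-0.018],[0,0,0]]
    - [1,[0,0,0],[0,0,0]]
    - [1,[0,0,0],[0,0,0]]
    - [1,[0,0,0],[0,0,0]]
    - [1,[0,0,0],[0,0,0]]

```text
clock: 12.4
tool_pos: [0.5512, -0.2674, 0.029]
orientation: [179.9, 0.1, 113.1]
force: [-0.8, -0.2, -1.6]
opening: 0.0115
```

```bash
python3 bay.py 1
```

```text
cassette x -0.0004 y -0.0003  tcp z 0.0290 ori [1.7990e+02 1.1000e-01 1.1309e+02] F along -0.8 lat 0.2 z -1.6 op 0.0115
lateral fix units [-0.0004  0.001 ]
```

>>> send_rows:
  commands:
    - [1,[-0.03,-0.0126,0.004],[0,0,0]]
    - [1,[-0.0735,-0.0315,0.002],[0,0,0]]
    - [1,[-0.0735,-0.0315,0],[0,0,0]]
    - [1,[-0.0735,-0.0315,0],[0,0,0]]
    - [1,[-0.06,-0.025,0],[0,0,0]]
    - [1,[-0.02,-0.01,0.02],[0,0,0]]
    - [1,[0,0,0.04],[0,0,0]]

```text
clock: 13.1
tool_pos: [0.4579, -0.3056, 0.0454]
orientation: [-180.0, -0.0, 113.0]
force: [0.3, -0.4, -1.7]
opening: 0.0119
```

```bash
python3 bay.py 1
```

```text
cassette x -0.1012 y 0.0014  tcp z 0.0454 ori [-1.7996e+02 -4.0000e-02  1.1297e+02] F along 0.2 lat -0.5 z -1.7 op 0.0119
lateral fix units [ 0.0022 -0.0051]
```

>>> send_rows:
  commands:
    - [1,[0,0,0.12],[0,0,0]]
    - [1,[0,0.05,0.14],[0,0,0]]
    - [1,[0.003,0.14,0.1],[0,0,0]]
    - [1,[0.003,0.165,0.05],[0,0,-0.002]]
    - [1,[0.003,0.165,0],[0,0,-0.002]]
    - [1,[0.003,0.165,0],[0,0,-0.002]]
    - [1,[0.003,0.165,0],[0,0,-0.002]]
    - [1,[0.003,0.165,0],[0,0,0]]
    - [1,[0.003,0.16,0],[0,0,0]]
    - [1,[0.003,0.1,0],[0,0,0]]
    - [1,[0,0,0],[0,0,0]]
    - [1,[0,0,0],[0,0,0]]

```text
clock: 14.3
tool_pos: [0.4713, 0.027, 0.168]
orientation: [178.7, 0.3, 110.1]
force: [0.1, -0.3, -2.3]
opening: 0.0119
```

```bash
python3 look.py k3 t; python3 m.py | grep tab;python3 go.py .4644 .0285 .06 110
```

```text
tab? [259 185  82  18 493] ((627.8341064453125, 29.608474731445312), (22.217517852783203, 200.98423767089844), 8.501398086547852) [0.04013077 0.05101509 0.05797422]
  tab? [335 197   6  10  21] ((608.150390625, -65.35060119628906), (10.461016654968262, 20.276031494140625), 67.24769592285156) [0.03645368 0.0416127  0.0541354 ]
  tab? [434 213   9  10  58] ((576.3269653320312, -313.8961486816406), (21.69662857055664, 12.589518547058105), 20.721193313598633) [0.04058132 0.05234464 0.056663  ]
  tab? [210 233  14  11  35] ((507.4658508300781, 230.4120330810547), (6.657193183898926, 39.537208557128906), 38.78230667114258) [0.03941018 0.04798922 0.05614293]
  tab? [328 237  28  33 277] ((480.6136474609375, -69.32662963867188), (65.19097900390625, 65.75965881347656), 23.166282653808594) [0.04490239 0.04944785 0.05362002]
  tab? [277 241  31  22 208] ((521.0573120117188, 185.6375274658203), (52.89336395263672, 124.54328155517578), 39.41343688964844) [0.03764698 0.04685037 0.05832257]
  tab? [254 244  21  11 146] ((451.6020812988281, 218.79347229003906), (36.98155975341797, 60.38587951660156)
[... 529 characters left out ...]
 0.04647265 0.05293533]
  tab? [338 291  30  17 261] ((604.32958984375, -106.18766784667969), (67.34609985351562, 65.2918930053711), 51.57943344116211) [0.03705331 0.0431116  0.05831234]
  tab? [286 292  35  19 433] ((482.5063781738281, -71.3324966430664), (67.57245635986328, 69.55488586425781), 24.6563777923584) [0.0379066  0.05027334 0.05659168]
  tab? [372 341  11  15 100] ((587.1229858398438, -304.1011962890625), (52.59761047363281, 19.962745666503906), 51.14350891113281) [0.03696095 0.04919338 0.0563979 ]
pos [0.4712 0.0261 0.1677] ori [178.71   0.28 109.99] F [ 0.5  0.4 -1.2] op 0.0117 clk 14.4
delta units [-0.027  0.01  -0.431] turn units [-0.0005  0.0036  0.    ] deg [-0.2  1.3  0. ]
```

View pics/k3.png

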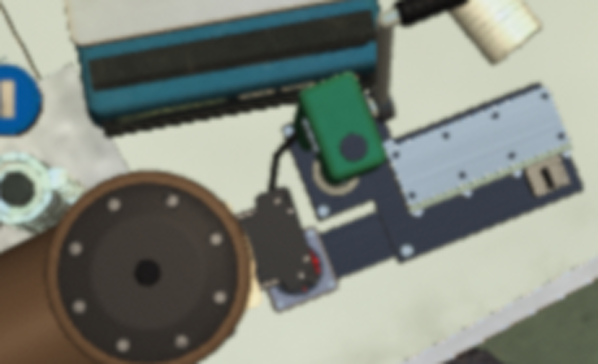

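>>> send_rows:
  commands:
    - [1,[-0.014,0.005,-0.06],[-0.0005,0.0036,0]]
    - [1,[-0.016,0.005,-0.1],[0,0,0]]
    - [1,[-0.004,0,-0.1],[0,0,0]]
    - [1,[-0.004,0,-0.1],[0,0,0]]
    - [1,[0,0,-0.03],[0,0,0]]
    - [1,[0,0,0],[0,0,0]]

```text
clock: 15.0
tool_pos: [0.4599, 0.0238, 0.0642]
orientation: [-179.6, -0.1, 109.5]
force: [1.0, 0.4, -0.2]
opening: 0.0117
```

```bash
python3 go.py .4644 .0285 .025 110
```

```text
pos [0.4599 0.0238 0.0642] ori [-1.7965e+02 -5.0000e-02  1.0950e+02] F [ 1.   0.4 -0.2] op 0.0117 clk 15.0
delta units [ 0.018  0.019 -0.157] turn units [ 0.0002 -0.001   0.0014] deg [ 0.1 -0.4  0.5]
```

>>> send_rows:
  commands:
    - [1,[0.014,0.02,-0.04],[0,-0.001,0.0014]]
    - [1,[0,0,-0.04],[0,0,0]]
    - [1,[0,0,-0.03],[0,0,0]]
    - [1,[0,0,0],[0,0,0]]

```text
clock: 15.4
tool_pos: [0.4649, 0.0281, 0.0371]
orientation: [180.0, 0.1, 109.9]
force: [0.1, 0.6, -1.9]
opening: 0.0118
```

```bash
python3 go.py .4644 .0285 .025 110
```

```text
pos [0.4649 0.0281 0.0371] ori [1.7995e+02 8.0000e-02 1.0990e+02] F [ 0.1  0.6 -1.9] op 0.0118 clk 15.4
delta units [-0.002  0.002 -0.048] turn units [0.0002 0.0002 0.0003] deg [0.1 0.1 0.1]
```

>>> send_rows:
  commands:
    - [1,[-0.004,0.002,-0.03],[0,0,0]]
    - [1,[-0.004,0,-0.022],[0,0,0]]
    - [1,[0,0,-0.004],[0,0,0]]
    - [0.72,[0,0,0],[0,0,0]]
    - [0.72,[0,0,0],[0,0,0]]
    - [0.72,[0,0,0],[0,0,0]]

```text
clock: 16.0
tool_pos: [0.4641, 0.029, 0.024]
orientation: [179.8, 0.1, 109.9]
force: [0.0, 0.9, -0.3]
opening: 0.0242
```

>>> send_rows:
  commands:
    - [0.72,[0,0,0.05],[0,0,0]]
    - [0.72,[0,0,0.1],[0,0,0]]
    - [0.72,[-0.03,0.08,0.06],[0,0,-0.006]]
    - [0.72,[-0.035,0.12,0],[0,0,-0.006]]
    - [0.72,[0,0.02,0],[0,0,0]]
    - [0.72,[0,0,0],[0,0,0]]

```text
clock: 16.6
tool_pos: [0.4475, 0.0855, 0.0787]
orientation: [179.7, 0.0, 105.4]
force: [0.0, -0.3, -0.6]
opening: 0.0245
```

```bash
python3 go.py .4479 .0837 .024 105.5
```

```text
pos [0.4475 0.0855 0.0787] ori [1.7973e+02 2.0000e-02 1.0541e+02] F [ 0.  -0.3 -0.6] op 0.0245 clk 16.6
delta units [ 0.002 -0.007 -0.219] turn units [-0.0002  0.0007  0.0002] deg [-0.1  0.3  0.1]
```

```bash
python3 - <<'E'
from h import *
# first snapshot from start lost; use current side + project
for n in("top","side"):
    c=snapshot(n);P=cloud(c)
    for (x,y,yaw) in((.4479,.0837,105.5),(.4287,.1273,110)):
        a=np.radians(yaw);d=np.array([np.cos(a),np.sin(a)]);m=np.array([-d[1],d[0]])
        w=P[...,:2]-[x,y];D=w@d;M=w@m
        k=(P[...,2]>.085)&(P[...,2]<.3)&(D>.0)&(D<.2)&(abs(M)<.09)
        q=np.c_[D[k],M[k],P[k][:,2]]
        for lo in np.arange(.06,.2,.02):
            kk=(q[:,0]>=lo)&(q[:,0]<lo+.02)
            if kk.sum():print(n,yaw,round(lo,2),kk.sum(),"M",q[kk,1].min().round(3),q[kk,1].max().round(3),"z",q[kk,2].min().round(3),q[kk,2].max().round(3))
E
```

```text
top 105.5 0.06 21 M -0.09 -0.084 z 0.164 0.17
top 105.5 0.08 3 M -0.088 -0.087 z 0.153 0.166
top 105.5 0.1 2 M -0.059 -0.057 z 0.154 0.158
top 105.5 0.12 125 M -0.078 -0.045 z 0.102 0.163
top 105.5 0.14 156 M -0.079 -0.039 z 0.145 0.163
top 105.5 0.16 142 M -0.076 -0.033 z 0.14 0.162
top 105.5 0.18 159 M -0.079 -0.033 z 0.086 0.162
top 110 0.06 77 M -0.09 -0.062 z 0.102 0.163
top 110 0.08 136 M -0.09 -0.056 z 0.145 0.163
top 110 0.1 151 M -0.09 -0.051 z 0.151 0.163
top 110 0.12 93 M -0.087 -0.05 z 0.113 0.162
top 110 0.14 235 M -0.09 -0.041 z 0.086 0.155
top 110 0.16 201 M -0.09 -0.037 z 0.134 0.154
top 110 0.18 142 M -0.09 -0.049 z 0.134 0.153
side 105.5 0.06 100 M -0.009 0.039 z 0.153 0.192
side 105.5 0.08 132 M -0.016 0.038 z 0.147 0.191
side 105.5 0.1 1 M -0.036 -0.036 z 0.088 0.088
side 105.5 0.12 7 M -0.036 -0.019 z 0.086 0.092
side 105.5 0.14 7 M -0.024 -0.02 z 0.085 0.162
side 105.5 0.16 21 M -0.049 -0.026 z 0.155 0.165
side 105.5 0.18 10 M -0.05 -0.034 z 0.14 0.153
side 110 0.06 5 M -0.049 -0.04 z 0.087 0.089
side 110 0.08 6 M -0.037 -0.033 z 0.085 0.092
side 110 0.1 18 M -0.065 -0.035 z 0.087 0.165
side 110 0.12 8 M -0.065 -0.053 z 0.151 0.162
side 110 0.14 70 M -0.089 -0.034 z 0.086 0.155
side 110 0.16 76 M -0.09 -0.031 z 0.085 0.154
side 110 0.18 36 M -0.09 -0.05 z 0.125 0.155
```

>>> send_rows:
  commands:
    - [0.72,[-0.002,-0.007,-0.06],[0,0.0007,0]]
    - [0.72,[0,0,-0.06],[0,0,0]]
    - [0.72,[0,0,-0.04],[0,0,0]]
    - [0.72,[0,0,0],[0,0,0]]

```text
clock: 17.1
tool_pos: [0.4469, 0.0802, 0.0364]
orientation: [-179.9, -0.0, 105.3]
force: [-0.3, -0.2, 0.1]
opening: 0.0247
```

```bash
python3 go.py .4479 .0837 .024 105.5
```

```text
pos [0.4469 0.0802 0.0364] ori [-1.7991e+02 -1.0000e-02  1.0527e+02] F [-0.3 -0.2  0.1] op 0.0247 clk 17.1
delta units [ 0.004  0.014 -0.05 ] turn units [ 0.     -0.0003  0.0006] deg [ 0.  -0.1  0.2]
```

>>> send_rows:
  commands:
    - [0.72,[0.002,0.014,-0.026],[0,0,0]]
    - [0.72,[-0.003,0,-0.02],[0,0,0]]
    - [0.72,[0,0,-0.004],[0,0,0]]
    - [1,[0,0,0],[0,0,0]]
    - [1,[0,0,0],[0,0,0]]
    - [1,[0,0,0],[0,0,0]]
    - [1,[0,0,0],[0,0,0]]

```text
clock: 17.8
tool_pos: [0.4473, 0.0838, 0.0238]
orientation: [-179.9, -0.0, 105.3]
force: [-0.6, -0.4, -2.0]
opening: 0.0118
```

```bash
python3 go.py .4479 .0837 .024 105.5
```

```text
pos [0.4473 0.0838 0.0238] ori [-1.7994e+02 -1.0000e-02  1.0526e+02] F [-0.6 -0.4 -2. ] op 0.0118 clk 17.8
delta units [ 0.002 -0.     0.001] turn units [ 0.     -0.0002  0.0007] deg [ 0.  -0.1  0.2]
```

>>> send_rows:
  commands:
    - [1,[0,0,0.05],[0,0,0]]
    - [1,[0,0,0.1],[0,0,0]]
    - [1,[0,0,0.14],[0,0,0]]
    - [1,[0,-0.05,0.14],[0,0,0.006]]
    - [1,[0.015,-0.15,0.08],[0,0,0.006]]
    - [1,[0.017,-0.165,0],[0,0,0.006]]
    - [1,[0.017,-0.165,0],[0,0,0.004]]
    - [1,[0.017,-0.165,0],[0,0,0]]
    - [1,[0.017,-0.165,0],[0,0,0]]
    - [1,[0.017,-0.165,0],[0,0,0]]
    - [1,[0.017,-0.165,0],[0,0,0]]
    - [1,[0.017,-0.165,0],[0,0,0]]

```text
clock: 19.0
tool_pos: [0.4794, -0.2644, 0.1597]
orientation: [179.7, 0.2, 114.1]
force: [1.7, 0.8, -1.6]
opening: 0.0117
```

```bash
python3 go.py .4826 -.2965 .06 113.2
```

```text
pos [ 0.4794 -0.2644  0.1597] ori [179.69   0.22 114.08] F [ 1.7  0.8 -1.6] op 0.0117 clk 19.0
delta units [ 0.013 -0.129 -0.399] turn units [ 0.0002  0.001  -0.0024] deg [ 0.1  0.4 -0.9]
```

>>> send_rows:
  commands:
    - [1,[0.005,-0.06,-0.08],[0,0.001,-0.0024]]
    - [1,[0.005,-0.03,-0.1],[0,0,0]]
    - [1,[0,0,-0.1],[0,0,0]]
    - [1,[0,0,-0.1],[0,0,0]]
    - [1,[0,0,0],[0,0,0]]
    - [1,[0,0,0],[0,0,0]]

```text
clock: 19.6
tool_pos: [0.4809, -0.2944, 0.0621]
orientation: [-180.0, 0.1, 112.7]
force: [0.5, 0.2, -0.6]
opening: 0.0119
```

```bash
python3 go.py .4826 -.2965 .032 113.2
```

```text
pos [ 0.4809 -0.2944  0.0621] ori [-1.7997e+02  1.4000e-01  1.1272e+02] F [ 0.5  0.2 -0.6] op 0.0119 clk 19.6
delta units [ 0.007 -0.008 -0.12 ] turn units [0.0004 0.0001 0.0013] deg [0.1 0.  0.5]
```

>>> send_rows:
  commands:
    - [1,[0.003,-0.008,-0.06],[0,0,0.0013]]
    - [1,[0,0,-0.045],[0,0,0]]
    - [1,[0,0,-0.01],[0,0,0]]
    - [1,[0,0,0],[0,0,0]]

```text
clock: 20.0
tool_pos: [0.4845, -0.2967, 0.0373]
orientation: [179.8, 0.4, 113.3]
force: [0.2, -0.0, -1.4]
opening: 0.0116
```

```bash
python3 bay.py 1
```

```text
cassette x -0.0732 y -0.0009  tcp z 0.0373 ori [179.75   0.38 113.28] F along 0.2 lat -0.1 z -1.4 op 0.0116
lateral fix units [-0.0014  0.0033]
```

>>> send_rows:
  commands:
    - [1,[0.01,0.01,-0.022],[0,0.001,0]]
    - [1,[0.029,0.0126,-0.01],[0,0,0]]
    - [1,[0.029,0.0126,0],[0,0,0]]
    - [1,[0.02,0.009,0],[0,0,0]]
    - [1,[0,0,0],[0,0,0]]

```text
clock: 20.5
tool_pos: [0.5097, -0.2845, 0.0306]
orientation: [-180.0, 0.3, 113.3]
force: [0.0, -0.6, -3.2]
opening: 0.0118
```

```bash
python3 bay.py 1
```

```text
cassette x -0.0453 y 0.0003  tcp z 0.0306 ori [-179.97    0.31  113.32] F along -0.2 lat -0.5 z -3.2 op 0.0118
lateral fix units [ 0.0005 -0.0013]
```

>>> send_rows:
  commands:
    - [1,[0.029,0.012,-0.001],[0,0,0]]
    - [1,[0.029,0.012,0],[0,0,0]]
    - [1,[0.029,0.012,0],[0,0,0]]
    - [1,[0.029,0.012,0],[0,0,0]]
    - [1,[0.01,0.004,0],[0,0,0]]

```text
clock: 21.0
tool_pos: [0.5441, -0.2703, 0.0304]
orientation: [-180.0, 0.3, 113.3]
force: [0.2, -0.0, -1.6]
opening: 0.0121
```

```bash
python3 bay.py 1
```

```text
cassette x -0.0081 y -0.0001  tcp z 0.0304 ori [-179.98    0.32  113.32] F along 0.1 lat -0.1 z -1.6 op 0.0121
lateral fix units [-0.0002  0.0005]
```

>>> send_rows:
  commands:
    - [1,[0.014,0.006,-0.002],[0,0,0]]
    - [1,[0.012,0.005,0],[0,0,0]]
    - [1,[0.007,0.003,0],[0,0,0]]
    - [1,[0.007,0.003,0],[0,0,0]]

```text
clock: 21.4
tool_pos: [0.5538, -0.2658, 0.0298]
orientation: [-179.9, 0.3, 113.3]
force: [-9.2, -4.3, 3.8]
opening: 0.0119
```

```bash
python3 bay.py 1
```

```text
cassette x 0.0026 y 0.0002  tcp z 0.0298 ori [-179.85    0.26  113.32] F along -10.1 lat -0.4 z 3.8 op 0.0119
lateral fix units [ 0.0003 -0.0008]
```

>>> send_rows:
  commands:
    - [0.72,[-0.003,-0.001,0],[0,0,0]]
    - [0.72,[0,0,0],[0,0,0]]
    - [0.72,[0,0,0],[0,0,0]]
    - [0.72,[0,0,0.05],[0,0,0]]
    - [0.72,[0,0,0.1],[0,0,0]]
    - [0.72,[-0.05,-0.02,0.14],[0,0,0]]
    - [0.72,[-0.08,0,0.14],[0,0,0]]
    - [0.72,[-0.07,0.1,0.05],[0,0,0]]
    - [0.72,[-0.05,0.16,0],[0,0,0]]
    - [0.72,[-0.04,0.16,0],[0,0,0]]
    - [0.72,[-0.03,0.16,0],[0,0,0]]
    - [0.72,[0,0.16,0],[0,0,0]]

```text
clock: 22.6
tool_pos: [0.4727, -0.0856, 0.1635]
orientation: [179.5, 0.6, 113.0]
force: [1.6, 0.8, 0.2]
opening: 0.0243
```

```bash
python3 look.py k4; python3 m.py | grep tab; python3 go.py .4287 .1273 .1 110
```

```text
pos [ 0.474  -0.0834  0.1639] ori [179.4    0.63 113.23] F [-0.2  0.1  0.4] op 0.0246 clk 22.7
delta units [-0.181  0.843 -0.256] turn units [ 0.001   0.0022 -0.009 ] deg [ 0.4  0.8 -3.2]Traceback (most recent call last):
  File "m.py", line 8, in <module>
    q=P[red];z=np.percentile(q[:,2],90);tp=q[q[:,2]>z-.006]
               ~~~~~~~~~~~~~^^^^^^^^^^^
    return _quantile_unchecked(
        a, q, axis, out, overwrite_input, method, keepdims, weights)
    return _ureduce(a,
                    func=_quantile_ureduce_func,
    ...<5 lines>...
                    overwrite_input=overwrite_input,
                    method=method)
    r = func(a, **kwargs)
    result = _quantile(arr,
                       quantiles=q,
    ...<2 lines>...
                       out=out,
                       weights=wgt)
    slices_having_nans = np.isnan(arr[-1, ...])
                                  ~~~^^^^^^^^^
IndexError: index -1 is out of bounds for axis 0 with size 0
```

View pics/k4t.png

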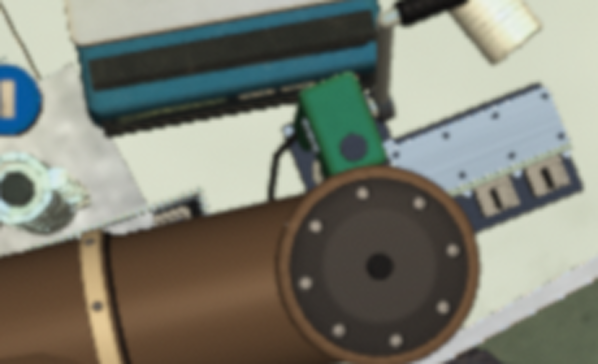

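View pics/k4s.png

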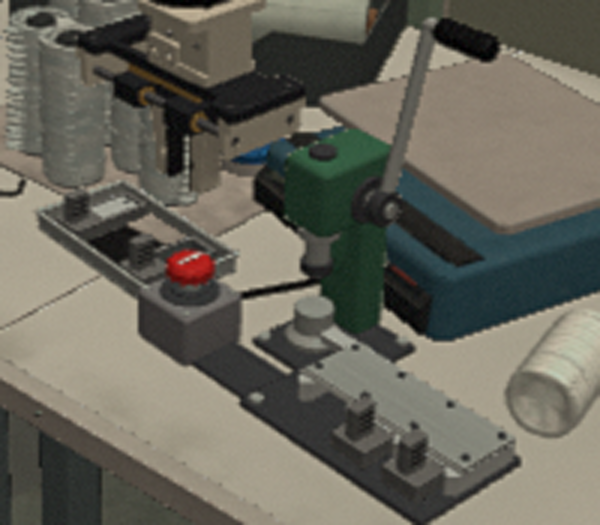

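>>> send_rows:
  commands:
    - [0.72,[-0.03,0.12,0],[0.001,0.0022,-0.003]]
    - [0.72,[-0.035,0.16,0],[0,0,-0.003]]
    - [0.72,[-0.035,0.16,0],[0,0,-0.003]]
    - [0.72,[-0.035,0.16,0],[0,0,0]]
    - [0.72,[-0.035,0.16,-0.03],[0,0,0]]
    - [0.72,[-0.01,0.06,-0.06],[0,0,0]]
    - [0.72,[0,0,-0.06],[0,0,0]]
    - [0.72,[0,0,0],[0,0,0]]

```text
clock: 23.5
tool_pos: [0.4304, 0.1308, 0.1346]
orientation: [179.1, -0.2, 110.0]
force: [-0.0, -0.3, 0.9]
opening: 0.0249
```

```bash
sed -i 's/^    q=P\[red\];z=/    q=P[red] if red.any() else np.zeros((1,3));z=/; s/^    (u,v),r=.*$//' m.py; python3 look.py k5; python3 m.py | grep tab; python3 go.py .4287 .1273 .06 110
```

```text
tab? [259 185  81  18 488] ((627.0044555664062, 31.835289001464844), (22.679914474487305, 200.88186645507812), 8.055185317993164) [0.04058866 0.05111288 0.058056  ]
  tab? [335 197  10  10  27] ((603.5089721679688, -65.34268951416016), (26.264827728271484, 16.93145751953125), 35.54742431640625) [0.03668414 0.04175976 0.0565321 ]
  tab? [434 213   9  10  60] ((576.2689819335938, -313.9911193847656), (21.876708984375, 13.248517990112305), 17.856216430664062) [0.03917592 0.05252528 0.05695741]
  tab? [414 221   9  10  57] ((555.3823852539062, -264.9397888183594), (21.476404190063477, 12.790648460388184), 24.312685012817383) [0.03970231 0.05319612 0.05612749]
  tab? [210 233  15  11  36] ((507.30950927734375, 230.08518981933594), (7.155406951904297, 38.99641799926758), 39.80348587036133) [0.03873759 0.04777194 0.0564353 ]
  tab? [322 237  34  33 490] ((480.72052001953125, -69.18232727050781), (65.57378387451172, 65.73580932617188), 23.250099182128906) [0.04559241 0.0498476  0.05405186]
  tab? [296 254   7   9  47] ((466.3104553222656, 28.509906768798828), (21.4774112701416, 12.2422523498
[... 1209 characters left out ...]
05689975]
  tab? [338 299  14   9  99] ((580.4490356445312, -109.69409942626953), (33.72806930541992, 33.43411636352539), 87.2125015258789) [0.036986   0.04211293 0.04504676]
  tab? [355 330  10  14  93] ((566.8486328125, -254.05076599121094), (55.45415115356445, 19.036048889160156), 50.02753448486328) [0.03710642 0.04863991 0.05688498]
  tab? [372 343  11  13  97] ((579.5975341796875, -313.9509582519531), (27.19622802734375, 16.92426109313965), 20.31616973876953) [0.03700468 0.04929369 0.05560002]
pos [0.4316 0.1308 0.1361] ori [ 1.7901e+02 -1.7000e-01  1.1000e+02] F [0.3 0.9 0.5] op 0.0243 clk 23.6
delta units [-0.012 -0.014 -0.304] turn units [-0.0014  0.0024  0.    ] deg [-0.5  0.9  0. ]
```

View pics/k5s.png

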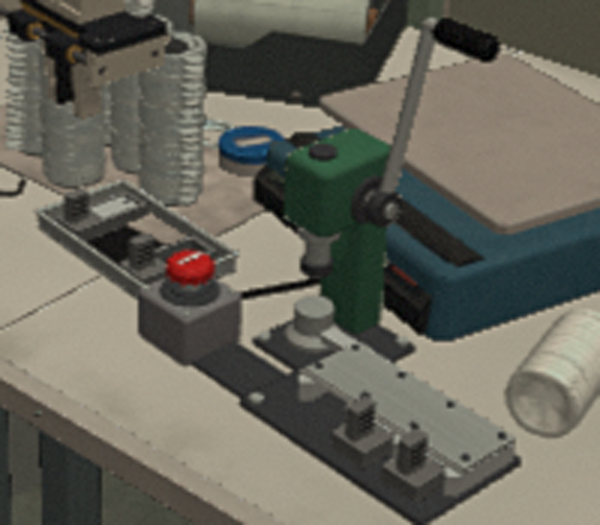

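>>> send_rows:
  commands:
    - [0.72,[-0.018,-0.018,-0.04],[-0.0014,0.0024,0.008]]
    - [0.72,[-0.004,0,-0.06],[0,0,0]]
    - [0.72,[-0.004,0,-0.04],[0,0,0]]
    - [0.72,[0,0,0],[0,0,0]]

```text
clock: 24.0
tool_pos: [0.4279, 0.1254, 0.1045]
orientation: [179.6, -0.1, 112.8]
force: [0.2, 0.8, -0.0]
opening: 0.0246
```

```bash
python3 go.py .4272 .1263 .06 113; python3 look.py k6 s
```

```text
pos [0.4279 0.1254 0.1045] ori [ 1.7965e+02 -8.0000e-02  1.1280e+02] F [ 0.2  0.8 -0. ] op 0.0246 clk 24.0
delta units [-0.003  0.004 -0.178] turn units [-0.0006  0.0008  0.0006] deg [-0.2  0.3  0.2]
```

View pics/k6.png

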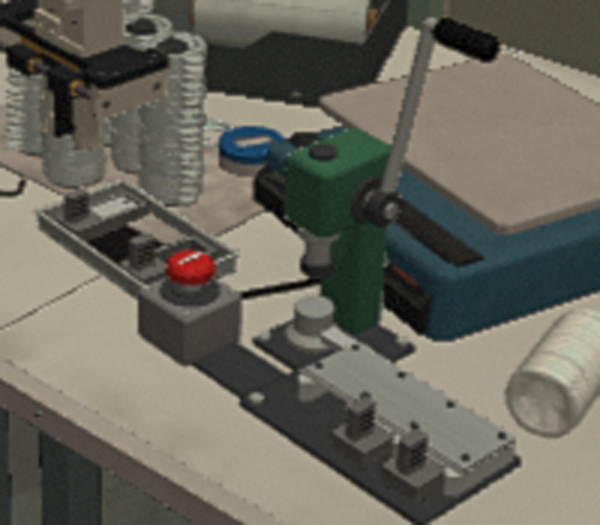

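>>> send_rows:
  commands:
    - [0.72,[-0.003,0.004,-0.04],[-0.0006,0.0008,0]]
    - [0.72,[-0.003,0,-0.05],[0,0,0]]
    - [0.72,[-0.002,0,-0.04],[0,0,0]]
    - [0.72,[0,0,0],[0,0,0]]

```text
clock: 24.5
tool_pos: [0.4274, 0.1274, 0.0725]
orientation: [179.8, -0.0, 112.8]
force: [-1.1, 0.1, -1.0]
opening: 0.025
```

```bash
python3 go.py .4272 .1263 .024 113
```

```text
pos [0.4274 0.1274 0.0725] ori [ 1.7979e+02 -3.0000e-02  1.1281e+02] F [-1.1  0.1 -1. ] op 0.025 clk 24.5
delta units [-0.001 -0.005 -0.194] turn units [-0.0003  0.0005  0.0005] deg [-0.1  0.2  0.2]
```

>>> send_rows:
  commands:
    - [0.72,[-0.003,-0.004,-0.05],[0,0.0005,0.0005]]
    - [0.72,[-0.003,0,-0.06],[0,0,0]]
    - [0.72,[-0.003,0,-0.05],[0,0,0]]
    - [0.72,[0,0,0],[0,0,0]]

```text
clock: 24.9
tool_pos: [0.4265, 0.1276, 0.0323]
orientation: [179.8, -0.1, 113.1]
force: [0.3, 0.1, 0.5]
opening: 0.0244
```

```bash
python3 go.py .4272 .1263 .024 113
```

```text
pos [0.4265 0.1276 0.0323] ori [ 1.7984e+02 -1.1000e-01  1.1306e+02] F [0.3 0.1 0.5] op 0.0244 clk 24.9
delta units [ 0.003 -0.005 -0.033] turn units [-0.0004  0.0003 -0.0002] deg [-0.2  0.1 -0.1]
```

>>> send_rows:
  commands:
    - [0.72,[0.001,-0.005,-0.022],[0,0,0]]
    - [0.72,[-0.002,0,-0.014],[0,0,0]]
    - [1,[0,0,0],[0,0,0]]
    - [1,[0,0,0],[0,0,0]]
    - [1,[0,0,0],[0,0,0]]
    - [1,[0,0,0],[0,0,0]]

```text
clock: 25.5
tool_pos: [0.4277, 0.1273, 0.0247]
orientation: [179.7, -0.1, 113.1]
force: [0.2, 1.3, -0.8]
opening: 0.0118
```

```bash
python3 go.py .4272 .1263 .024 113
```

```text
pos [0.4277 0.1273 0.0247] ori [ 1.7968e+02 -1.4000e-01  1.1310e+02] F [ 0.2  1.3 -0.8] op 0.0118 clk 25.5
delta units [-0.002 -0.004 -0.003] turn units [-0.0007  0.0007 -0.0003] deg [-0.3  0.2 -0.1]
```

>>> send_rows:
  commands:
    - [1,[0,0,0.05],[0,0,0]]
    - [1,[0,0,0.1],[0,0,0]]
    - [1,[0,0,0.14],[0,0,0]]
    - [1,[0,-0.05,0.14],[0,0,0]]
    - [1,[0.012,-0.15,0.08],[0,0,0]]
    - [1,[0.012,-0.165,0],[0,0,0]]
    - [1,[0.012,-0.165,0],[0,0,0]]
    - [1,[0.012,-0.165,0],[0,0,0]]
    - [1,[0.012,-0.165,0],[0,0,0]]
    - [1,[0.012,-0.165,0],[0,0,0]]
    - [1,[0.012,-0.165,0],[0,0,0]]
    - [1,[0.012,-0.165,0],[0,0,0]]

```text
clock: 26.7
tool_pos: [0.4505, -0.2206, 0.1612]
orientation: [179.2, 0.0, 113.7]
force: [2.0, 1.1, -0.1]
opening: 0.0115
```

```bash
python3 go.py .4611 -.2491 .06 113.2
```

```text
pos [ 0.4505 -0.2206  0.1612] ori [1.7922e+02 3.0000e-02 1.1366e+02] F [ 2.   1.1 -0.1] op 0.0115 clk 26.7
delta units [ 0.042 -0.114 -0.405] turn units [-0.0008  0.002  -0.0013] deg [-0.3  0.7 -0.5]
```

>>> send_rows:
  commands:
    - [1,[0.02,-0.05,-0.08],[-0.0008,0.002,-0.0013]]
    - [1,[0.014,-0.025,-0.1],[0,0,0]]
    - [1,[0,0,-0.1],[0,0,0]]
    - [1,[0,0,-0.1],[0,0,0]]
    - [1,[0,0,0],[0,0,0]]
    - [1,[0,0,0],[0,0,0]]

```text
clock: 27.3
tool_pos: [0.4585, -0.2467, 0.0643]
orientation: [180.0, 0.1, 112.7]
force: [1.6, -0.3, -1.3]
opening: 0.0119
```

```bash
python3 go.py .4611 -.2491 .032 113.2
```

```text
pos [ 0.4585 -0.2467  0.0643] ori [1.7997e+02 9.0000e-02 1.1268e+02] F [ 1.6 -0.3 -1.3] op 0.0119 clk 27.3
delta units [ 0.01  -0.009 -0.129] turn units [0.0002 0.0002 0.0015] deg [0.1 0.1 0.5]
```

>>> send_rows:
  commands:
    - [1,[0.006,-0.009,-0.06],[0,0,0.0015]]
    - [1,[0,0,-0.055],[0,0,0]]
    - [1,[0,0,-0.015],[0,0,0]]
    - [1,[0,0,0],[0,0,0]]

```text
clock: 27.7
tool_pos: [0.4637, -0.2492, 0.0368]
orientation: [179.6, 0.4, 113.4]
force: [0.3, 0.3, -0.6]
opening: 0.0119
```

```bash
python3 bay.py 2 -.033
```

```text
cassette x -0.0727 y -0.0011  tcp z 0.0368 ori [179.6    0.36 113.36] F along 0.4 lat 0.2 z -0.6 op 0.0119
lateral fix units [-0.0017  0.004 ]
```

>>> send_rows:
  commands:
    - [1,[0.01,0.011,-0.018],[-0.0003,0.0014,-0.0004]]
    - [1,[0.027,0.0126,-0.007],[0,0,0]]
    - [1,[0.029,0.0126,0],[0,0,0]]
    - [1,[0.02,0.009,0],[0,0,0]]
    - [1,[0,0,0],[0,0,0]]

```text
clock: 28.2
tool_pos: [0.4875, -0.2369, 0.0327]
orientation: [-179.9, 0.3, 113.2]
force: [-0.4, -1.4, -2.6]
opening: 0.0119
```

```bash
python3 bay.py 2 -.033
```

```text
cassette x -0.0460 y 0.0008  tcp z 0.0327 ori [-179.88    0.32  113.24] F along -0.9 lat -1.1 z -2.6 op 0.0119
lateral fix units [ 0.0013 -0.0031]
```

>>> send_rows:
  commands:
    - [1,[0.001,-0.003,-0.01],[0,0,0]]
    - [1,[0.029,0.012,-0.002],[0,0,0]]
    - [1,[0.029,0.012,0],[0,0,0]]
    - [1,[0.029,0.012,0],[0,0,0]]
    - [1,[0.02,0.009,0],[0,0,0]]

```text
clock: 28.7
tool_pos: [0.5176, -0.2257, 0.0301]
orientation: [180.0, 0.4, 113.2]
force: [-0.7, -0.3, -1.3]
opening: 0.0118
```

```bash
python3 bay.py 2 -.033
```

```text
cassette x -0.0139 y -0.0007  tcp z 0.0301 ori [179.99   0.38 113.23] F along -0.8 lat -0.0 z -1.3 op 0.0118
lateral fix units [-0.0011  0.0026]
```

>>> send_rows:
  commands:
    - [1,[0.024,0.013,0],[0,0,0]]
    - [1,[0.024,0.0105,0],[0,0,0]]
    - [1,[0.007,0.003,0],[0,0,0]]
    - [1,[0.007,0.003,0],[0,0,0]]

```text
clock: 29.1
tool_pos: [0.5326, -0.2181, 0.0298]
orientation: [-179.7, 0.3, 113.3]
force: [-10.1, -7.5, 6.9]
opening: 0.0119
```

```bash
python3 bay.py 2 -.033
```

```text
cassette x 0.0030 y 0.0004  tcp z 0.0298 ori [-179.72    0.3   113.26] F along -12.2 lat -2.9 z 6.9 op 0.0119
lateral fix units [ 0.0007 -0.0015]
```

Home at 12 N. Release, back off and look.

>>> send_rows:
  commands:
    - [0.72,[-0.003,-0.001,0],[0,0,0]]
    - [0.72,[0,0,0],[0,0,0]]
    - [0.72,[0,0,0],[0,0,0]]
    - [0.72,[0,0,0.05],[0,0,0]]
    - [0.72,[0,0,0.1],[0,0,0]]
    - [0.4,[-0.05,-0.02,0.14],[0,0,0]]
    - [0.4,[-0.12,-0.02,0.14],[0,0,0]]
    - [0.4,[-0.15,0,0.05],[0,0,0]]
    - [0.4,[-0.1,0.0,0],[0,0,0]]
    - [0.4,[0,0,0],[0,0,0]]

```text
clock: 30.1
tool_pos: [0.4262, -0.2285, 0.1598]
orientation: [179.9, 0.6, 113.4]
force: [0.9, 0.6, -0.1]
opening: 0.052
```

```bash
python3 look.py k7; python3 m.py | grep -E "tab|red"; python3 go.py .4806 -.0693 .12 160
```

```text
top red (1, 3) [0. 0. 0.] 0.0 [0. 0. 0.] [0. 0. 0.]
  tab? [259 184  82  19 492] ((627.8569946289062, 30.825897216796875), (23.01397705078125, 203.02992248535156), 8.508298873901367) [0.0398361  0.05083862 0.05834073]
  tab? [336 197   9  10  23] ((604.8312377929688, -66.40159606933594), (27.19908905029297, 13.834702491760254), 33.865013122558594) [0.03715294 0.04410281 0.05720976]
  tab? [434 213   9  10  61] ((576.5086059570312, -313.9206848144531), (21.41194725036621, 12.400800704956055), 25.664348602294922) [0.03698411 0.05248102 0.05638429]
  tab? [414 221   9  10  56] ((555.3248901367188, -264.6766052246094), (21.327627182006836, 12.445262908935547), 26.49040985107422) [0.04137832 0.05275841 0.05660417]
  tab? [246 228   9  11  21] ((524.4373779296875, 149.69482421875), (4.664668560028076, 31.445995330810547), 56.920928955078125) [0.03744088 0.04418968 0.05850808]
  tab? [395 229   8   9  52] ((535.1185913085938, -217.2481231689453), (20.993515014648438, 12.813576698303223), 23.417448043823242) [0.04243002 0.05239145 0.05764054]
  tab? [210 233  15  11  35] ((507.272705078125, 
[... 1071 characters left out ...]
946971 0.05737862]
  tab? [340 321   9  13  85] ((545.1727294921875, -209.04446411132812), (53.47593688964844, 17.45315933227539), 48.64760208129883) [0.03726427 0.04974068 0.05640267]
  tab? [355 331  10  13  88] ((566.2142333984375, -255.99960327148438), (52.55451583862305, 18.72643280029297), 44.94207763671875) [0.03763655 0.04893998 0.05598401]
  tab? [372 343  11  13  94] ((578.1747436523438, -314.12939453125), (26.529300689697266, 14.956445693969727), 26.335861206054688) [0.03694125 0.04907539 0.05658144]
pos [ 0.4288 -0.2288  0.1597] ori [179.92   0.62 113.43] F [ 0.6 -0.5  0.1] op 0.052 clk 30.2
delta units [ 0.207  0.638 -0.159] turn units [0.001  0.0014 0.1294] deg [ 0.4  0.5 46.6]
```

View pics/k7t.png

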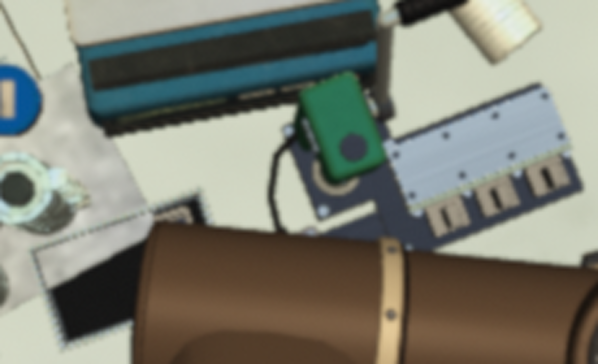

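View pics/k7s.png

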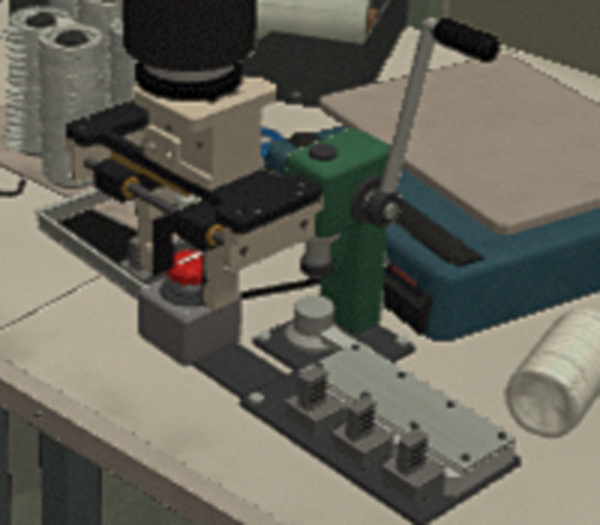

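>>> send_rows:
  commands:
    - [0.35,[0.035,0.11,0],[0.001,0.0014,-0.006]]
    - [0.35,[0.04,0.13,0],[0,0,-0.006]]
    - [0.35,[0.04,0.13,-0.02],[0,0,-0.006]]
    - [0.35,[0.04,0.13,-0.04],[0,0,-0.003]]
    - [0.35,[0.04,0.1,-0.04],[0,0,0]]
    - [0.35,[0,0,0],[0,0,0]]
    - [0.35,[0,0,0],[0,0,0]]

```text
clock: 30.9
tool_pos: [0.4863, -0.0716, 0.1348]
orientation: [-179.8, 0.2, 105.6]
force: [0.8, -0.6, 0.7]
opening: 0.0568
```

```bash
python3 go.py .4808 -.0692 .095 105
```

```text
pos [ 0.4863 -0.0716  0.1348] ori [-179.84    0.2   105.6 ] F [ 0.8 -0.6  0.7] op 0.0568 clk 30.9
delta units [-0.022  0.01  -0.159] turn units [ 0.0006 -0.0003 -0.0017] deg [ 0.2 -0.1 -0.6]
```

>>> send_rows:
  commands:
    - [0.35,[-0.022,0.01,-0.04],[0,0,-0.0017]]
    - [0.35,[-0.004,0,-0.08],[0,0,0]]
    - [0.35,[-0.002,0,-0.03],[0,0,0]]
    - [0.35,[0,0,0],[0,0,0]]

```text
clock: 31.3
tool_pos: [0.4788, -0.0702, 0.0952]
orientation: [-179.8, 0.2, 104.8]
force: [0.5, -0.2, 0.3]
opening: 0.057
```

```bash
python3 go.py .4808 -.0692 .056 105
```

```text
pos [ 0.4788 -0.0702  0.0952] ori [-179.83    0.2   104.76] F [ 0.5 -0.2  0.3] op 0.057 clk 31.3
delta units [ 0.008  0.004 -0.157] turn units [ 0.0007 -0.0003  0.0007] deg [ 0.2 -0.1  0.2]
```

>>> send_rows:
  commands:
    - [0.35,[0.005,0.004,-0.05],[0,0,0]]
    - [0.35,[-0.001,0,-0.06],[0,0,0]]
    - [0.35,[-0.001,0,-0.03],[0,0,0]]
    - [0.35,[0,0,0],[0,0,0]]

```text
clock: 31.7
tool_pos: [0.4802, -0.0707, 0.0611]
orientation: [-180.0, 0.2, 104.6]
force: [0.8, -0.8, 0.8]
opening: 0.0568
```

```bash
python3 go.py .4808 -.0692 .056 105
```

```text
pos [ 0.4802 -0.0707  0.0611] ori [-179.95    0.24  104.59] F [ 0.8 -0.8  0.8] op 0.0568 clk 31.7
delta units [ 0.002  0.006 -0.02 ] turn units [0.0007 0.     0.0011] deg [0.2 0.  0.4]
```

>>> send_rows:
  commands:
    - [0.35,[0.001,0.006,-0.018],[0,0,0]]
    - [0.35,[-0.001,0,0],[0,0,0]]
    - [1,[0,0,0],[0,0,0]]
    - [1,[0,0,0],[0,0,0]]
    - [1,[0,0,0],[0,0,0]]
    - [1,[0,0,0],[0,0,0]]

```text
clock: 32.3
tool_pos: [0.4815, -0.0685, 0.0587]
orientation: [179.8, 0.2, 104.6]
force: [-0.8, -1.0, -3.2]
opening: 0.0392
```

Gripped (39 mm). Twist clockwise with slight lift.

>>> send_rows:
  commands:
    - [1,[0,0,0.001],[0,0,-0.014]]
    - [1,[0,0,0.002],[0,0,-0.016]]
    - [1,[0,0,0.002],[0,0,-0.016]]
    - [1,[0,0,0.002],[0,0,-0.016]]

```text
clock: 32.7
tool_pos: [0.4814, -0.0685, 0.06]
orientation: [179.8, 0.2, 81.6]
force: [1.1, 0.5, -4.1]
opening: 0.0391
```

```bash
python3 -c "
from h import *;print(sensors.get_obs()['moment'])"; python3 go.py .4808 -.0692 .056 105
```

```text
[ 0.25936839 -0.47238243  0.02774394]
pos [ 0.4814 -0.0685  0.06  ] ori [179.85   0.22  81.56] F [ 1.1  0.5 -4.1] op 0.0391 clk 32.7
delta units [-0.002 -0.003 -0.016] turn units [0.0006 0.0005 0.0651] deg [ 0.2  0.2 23.4]
```

>>> send_rows:
  commands:
    - [1,[0,0,0.002],[0,0,-0.016]]
    - [1,[0,0,0.003],[0,0,-0.016]]
    - [1,[0,0,0.003],[0,0,-0.016]]
    - [1,[0,0,0.003],[0,0,-0.012]]
    - [1,[0,0,0],[0,0,0]]

```text
clock: 33.2
tool_pos: [0.4814, -0.0686, 0.0629]
orientation: [179.8, 0.2, 58.9]
force: [-0.6, 1.0, 1.6]
opening: 0.0396
```

```bash
python3 -c "
from h import *;print(sensors.get_obs()['moment'])"; python3 go.py .4808 -.0692 .056 105;python3 look.py k8
```

```text
[0.32971349 0.07468499 0.02690815]
pos [ 0.4814 -0.0686  0.0629] ori [179.85   0.24  58.95] F [-0.6  1.   1.6] op 0.0396 clk 33.2
delta units [-0.002 -0.003 -0.028] turn units [0.0007 0.0003 0.1279] deg [ 0.3  0.1 46.1]
```

View pics/k8s.png

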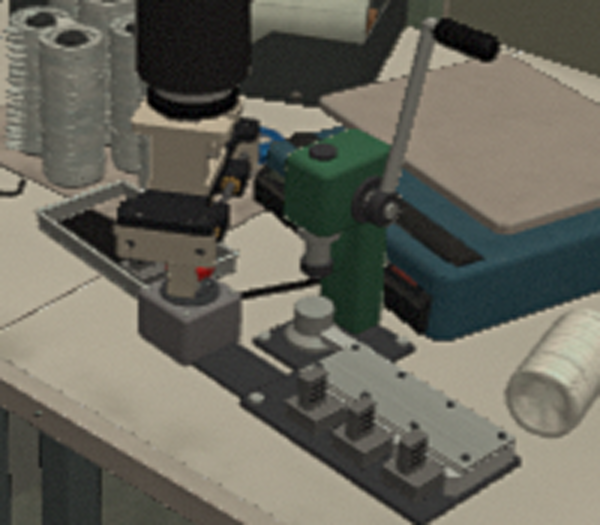

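>>> send_rows:
  commands:
    - [1,[0,0,0.006],[0,0,-0.008]]
    - [1,[0,0,0.004],[0,0,0]]
    - [0.35,[0,0,0],[0,0,0]]
    - [0.35,[0,0,0],[0,0,0]]
    - [0.35,[0,0,0.06],[0,0,0]]
    - [0.35,[0,0,0.12],[0,0,0]]
    - [0.35,[0,0,0.16],[0,0,0.01]]
    - [0.35,[-0.1,-0.1,0.16],[0,0,0.02]]
    - [0.35,[-0.1,-0.16,0.16],[0,0,0.02]]
    - [0.35,[-0.05,-0.16,0.1],[0,0,0.02]]
    - [0.35,[0,-0.1,0],[0,0,0.02]]
    - [0.35,[0,0,0],[0,0,0.02]]

```text
clock: 34.5
tool_pos: [0.4222, -0.1929, 0.2524]
orientation: [179.5, 0.8, 98.3]
force: [0.0, 0.1, -1.3]
opening: 0.0571
```

```bash
python3 look.py k9; python3 m.py | grep -E "tab|red|grip"; python3 go.py .4806 -.0693 .12 160
```

```text
top red (81, 3) [ 0.49098852 -0.06590038  0.082375  ] 0.08821970033423487 [ 0.49095314 -0.06736384  0.08600392] [0.01720512 0.03082901 0.00718442]
  grip [378 143  26  16 233] [390.8583691  150.18025751] [ 0.67337273 -0.15330372  0.30415691] [ 0.65824669 -0.17676529  0.29872813] [ 0.68862535 -0.12855097  0.30853322]
  tab? [259 185  82  18 490] ((627.4766845703125, 30.035987854003906), (23.131242752075195, 201.453857421875), 8.03792953491211) [0.04110943 0.05093207 0.05811472]
  tab? [335 197   6   9  22] ((609.01171875, -65.72169494628906), (10.44438648223877, 18.245275497436523), 67.28477478027344) [0.03724436 0.04050415 0.05848739]
  tab? [434 213   9  10  58] ((576.4605102539062, -313.88470458984375), (21.483545303344727, 13.06086540222168), 24.43806266784668) [0.0401576  0.05264454 0.056962  ]
  tab? [414 221   9  10  57] ((555.3383178710938, -264.8977966308594), (21.517154693603516, 12.260465621948242), 23.322389602661133) [0.03939529 0.05344911 0.05713609]
  tab? [246 228   9  11  21] ((524.3412475585938, 149.45352172851562), (4.502802848815918, 31.382596969604492), 56.9494743
[... 2171 characters left out ...]
4154677 0.04431167]
  tab? [340 322   9  11  82] ((537.9277954101562, -218.1884765625), (23.461530685424805, 16.210960388183594), 27.11056137084961) [0.03806136 0.05015844 0.05573816]
  tab? [355 332  10  13  95] ((557.2178955078125, -266.0572509765625), (25.895475387573242, 15.698050498962402), 16.924057006835938) [0.03722763 0.04859635 0.05732825]
  tab? [372 343  11  12  95] ((579.126708984375, -314.8293151855469), (25.50052261352539, 14.166160583496094), 23.35222816467285) [0.03747698 0.04986794 0.05662575]
pos [ 0.4224 -0.1916  0.2521] ori [179.56   0.79  98.13] F [ 0.3 -0.1 -0.7] op 0.057 clk 34.6
delta units [ 0.233  0.489 -0.528] turn units [0.001  0.0024 0.1718] deg [ 0.4  0.9 61.9]
```

View pics/k9t.png

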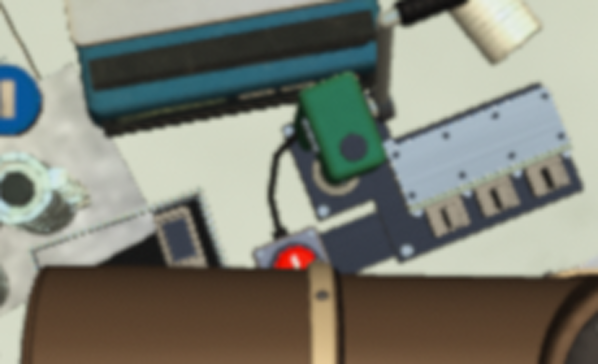

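View pics/k9s.png

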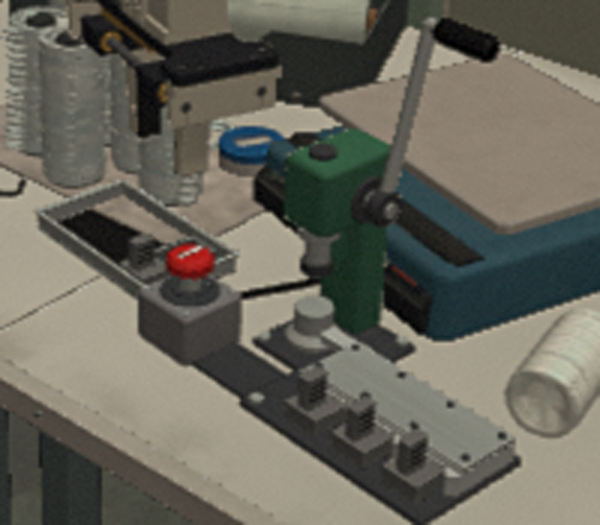

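>>> send_rows:
  commands:
    - [0.4,[0,0,0.12],[0.001,0.0024,-0.023]]
    - [0.4,[0,0,0.15],[0,0,-0.023]]
    - [0.4,[0.05,0,0.15],[0,0,-0.023]]
    - [0.4,[0.1,0.012,0.15],[0,0,-0.023]]
    - [0.4,[0.15,0.02,0.05],[0,0,-0.023]]
    - [0.4,[0.15,0.02,0],[0,0,-0.023]]
    - [0.4,[0.15,0.02,0],[0,0,-0.023]]
    - [0.4,[0.15,0.02,0],[0,0,-0.023]]
    - [0.4,[0.1,0.02,0],[0,0,-0.01]]
    - [0.4,[0,0,0],[0,0,0]]
    - [0.4,[0,0,0],[0,0,0]]

```text
clock: 35.7
tool_pos: [0.6409, -0.1554, 0.4085]
orientation: [-179.3, 0.4, 24.8]
force: [0.2, 0.5, 0.8]
opening: 0.0527
```

```bash
python3 go.py .677 -.156 .35 23.2
```

```text
pos [ 0.6409 -0.1554  0.4085] ori [-179.25    0.41   24.82] F [0.2 0.5 0.8] op 0.0527 clk 35.7
delta units [ 0.144 -0.002 -0.234] turn units [-0.0014 -0.0019 -0.0045] deg [-0.5 -0.7 -1.6]
```

>>> send_rows:
  commands:
    - [0.4,[0.06,-0.002,-0.02],[-0.0014,-0.0019,-0.0045]]
    - [0.4,[0.07,0,-0.06],[0,0,0]]
    - [0.4,[0,0,-0.08],[0,0,0]]
    - [0.4,[0,0,-0.05],[0,0,0]]
    - [0.4,[0,0,0],[0,0,0]]
    - [0.4,[0,0,0],[0,0,0]]

```text
clock: 36.3
tool_pos: [0.6731, -0.1548, 0.3525]
orientation: [-179.9, 0.1, 23.1]
force: [-0.6, 0.1, 0.4]
opening: 0.0526
```

```bash
python3 go.py .677 -.156 .32 23.2;  python3 look.py k10 s
```

```text
pos [ 0.6731 -0.1548  0.3525] ori [-1.7993e+02  9.0000e-02  2.3130e+01] F [-0.6  0.1  0.4] op 0.0526 clk 36.3
delta units [ 0.016 -0.005 -0.13 ] turn units [-0.0001 -0.0003  0.0002] deg [-0.  -0.1  0.1]
```

View pics/k10.png

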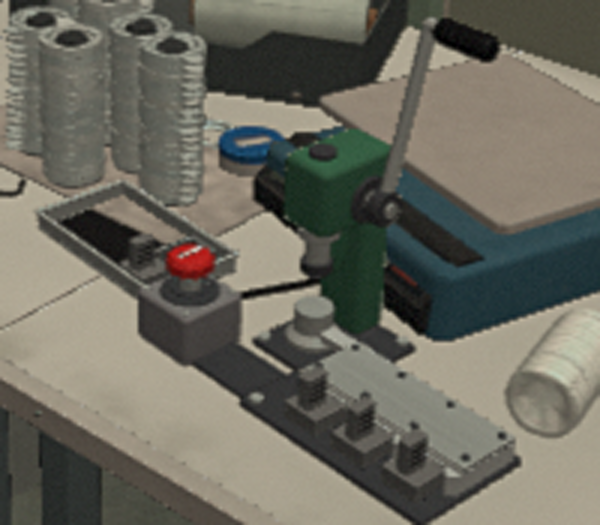

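```bash
cat > lk2.py <<'E'
import sys
from h import *
s=snapshot("side");t=snapshot("top")
a=cv2.resize(s["color"][90:320,300:500],None,fx=2,fy=2,interpolation=cv2.INTER_CUBIC)
b=cv2.resize(t["color"][80:310,290:470],None,fx=2,fy=2,interpolation=cv2.INTER_CUBIC)
cv2.imwrite(f"pics/{sys.argv[1]}.png",np.hstack([a,b]))
E
python3 lk2.py l1
```

```text
(no output)
```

View pics/l1.png

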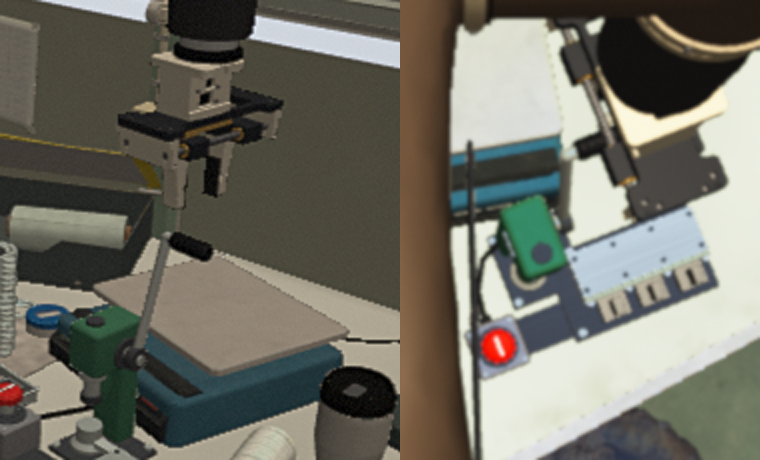

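>>> send_rows:
  commands:
    - [0.4,[0.016,-0.005,-0.04],[0,0,0]]
    - [0.4,[0,0,-0.06],[0,0,0]]
    - [0.4,[0,0,-0.06],[0,0,0]]
    - [0.4,[0,0,-0.06],[0,0,0]]
    - [0.4,[0,0,0],[0,0,0]]

```text
clock: 37.0
tool_pos: [0.6787, -0.1564, 0.2973]
orientation: [180.0, -0.3, 23.1]
force: [0.0, -0.5, -0.6]
opening: 0.0525
```

```bash
python3 go.py .677 -.156 .276 23.2;  python3 lk2.py l2
```

```text
pos [ 0.6787 -0.1564  0.2973] ori [179.95  -0.27  23.11] F [ 0.  -0.5 -0.6] op 0.0525 clk 37.0
delta units [-0.007  0.002 -0.085] turn units [-0.0002  0.0007  0.0003] deg [-0.1  0.3  0.1]
```

View pics/l2.png

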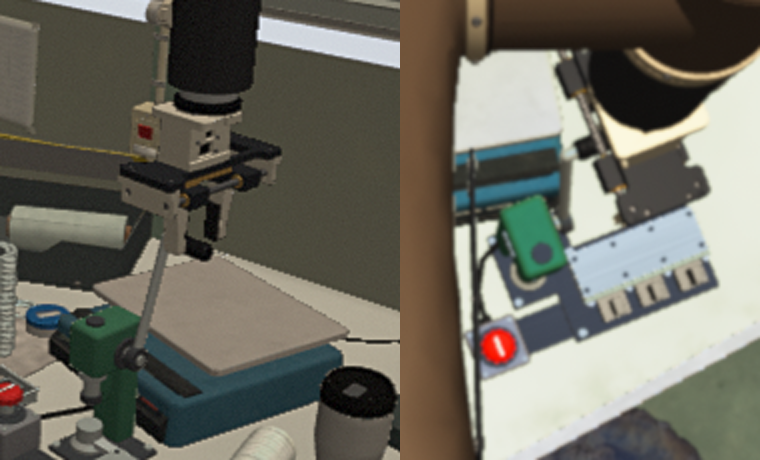

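>>> send_rows:
  commands:
    - [0.4,[-0.004,0,-0.05],[0,0,0]]
    - [0.4,[-0.004,0,-0.03],[0,0,0]]
    - [0.69,[0,0,0],[0,0,0]]
    - [0.69,[0,0,0],[0,0,0]]
    - [0.69,[0,0,0],[0,0,0]]
    - [0.69,[0,0,0],[0,0,0]]

```text
clock: 37.7
tool_pos: [0.6785, -0.157, 0.2811]
orientation: [179.7, -0.6, 23.1]
force: [0.2, -1.1, -1.1]
opening: 0.0287
```

```bash
python3 go.py .677 -.156 .276 23.2;  python3 lk2.py l3
```

```text
pos [ 0.6785 -0.157   0.2811] ori [179.71  -0.62  23.13] F [ 0.2 -1.1 -1.1] op 0.0287 clk 37.7
delta units [-0.006  0.004 -0.02 ] turn units [0.0001 0.0019 0.0002] deg [0.  0.7 0.1]
```

View pics/l3.png

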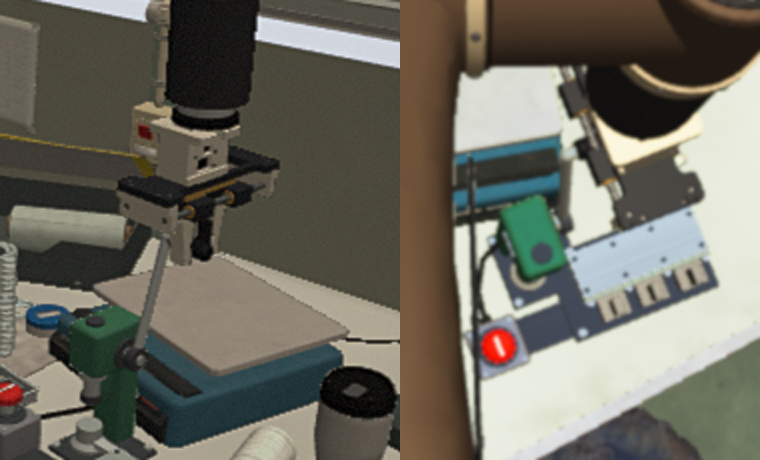

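>>> send_rows:
  commands:
    - [0.69,[-0.03,-0.012,0],[0,0.0019,0]]
    - [0.69,[-0.044,-0.019,0],[0,0,0]]
    - [0.69,[-0.044,-0.019,0.003],[0,0,0]]
    - [0.69,[-0.044,-0.019,0.003],[0,0,0]]
    - [0.69,[-0.03,-0.012,0],[0,0,0]]

```text
clock: 38.3
tool_pos: [0.6303, -0.1778, 0.2848]
orientation: [179.8, -0.3, 23.2]
force: [3.6, -0.8, -0.1]
opening: 0.0271
```

```bash
cat > lev.py <<'E'
from h import *
from bay import ex,ey
piv=np.array([.677,-.156])-.0401*ex
o=sensors.get_obs();p=o["tool_pos"];w=p[:2]-piv
gx=w@ex+(o["opening"]/2-.011)
phi=np.arcsin(np.clip(gx/.155,-1,1));q=np.radians(15)-phi
print("tcp ex %.4f lat %.4f z %.4f"%(w@ex,w@ey,p[2]),"gripx %.4f q est %.3f gripz %.4f -> tcp z want %.4f"%(gx,q,.145+.155*np.cos(phi),.145+.155*np.cos(phi)-.018),"F along %.1f z %.1f"%(o["force"][:2]@ex,o["force"][2]),"ori",o["orientation"].round(1),"op",round(o["opening"],4))
E
python3 lev.py;  python3 lk2.py l4
```

```text
tcp ex -0.0115 lat -0.0017 z 0.2848 gripx -0.0089 q est 0.319 gripz 0.2997 -> tcp z want 0.2817 F along 3.0 z -0.1 ori [179.8  -0.3  23.2] op 0.0271
```

View pics/l4.png

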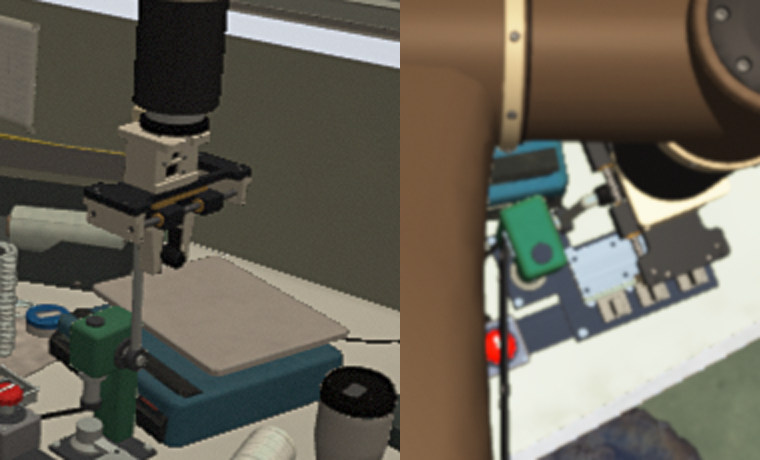

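>>> send_rows:
  commands:
    - [0.69,[-0.044,-0.018,-0.008],[0,0,0]]
    - [0.69,[-0.044,-0.018,-0.012],[0,0,0]]
    - [0.69,[-0.044,-0.018,-0.016],[0,0,0]]
    - [0.69,[-0.044,-0.018,-0.02],[0,0,0]]

```text
clock: 38.8
tool_pos: [0.5864, -0.1965, 0.2716]
orientation: [179.7, -0.6, 23.3]
force: [2.2, 0.9, 2.5]
opening: 0.0272
```

```bash
python3 lev.py
```

```text
tcp ex -0.0591 lat -0.0015 z 0.2716 gripx -0.0565 q est 0.635 gripz 0.2893 -> tcp z want 0.2713 F along 2.4 z 2.5 ori [179.7  -0.6  23.3] op 0.0272
```

>>> send_rows:
  commands:
    - [0.69,[-0.04,-0.017,-0.022],[0,0.0008,0]]
    - [0.69,[-0.04,-0.017,-0.026],[0,0,0]]
    - [0.69,[-0.04,-0.017,-0.03],[0,0,0]]
    - [0.69,[-0.03,-0.013,-0.03],[0,0,0]]

```text
clock: 39.2
tool_pos: [0.5458, -0.2139, 0.2432]
orientation: [179.8, -0.4, 23.3]
force: [3.7, 1.2, 3.2]
opening: 0.0268
```

```bash
python3 lev.py; python3 lk2.py l5
```

```text
tcp ex -0.1033 lat -0.0015 z 0.2432 gripx -0.1009 q est 0.971 gripz 0.2626 -> tcp z want 0.2446 F along 3.9 z 3.2 ori [179.8  -0.4  23.3] op 0.0268
```

View pics/l5.png

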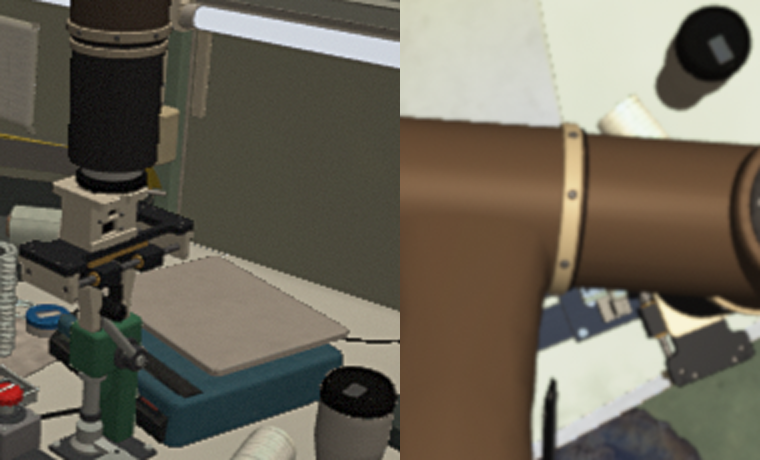

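>>> send_rows:
  commands:
    - [0.69,[-0.02,-0.0085,-0.016],[0,0,0]]
    - [0.69,[-0.016,-0.007,-0.014],[0,0,0]]
    - [0.69,[-0.012,-0.005,-0.01],[0,0,0]]

```text
clock: 39.6
tool_pos: [0.5372, -0.2181, 0.2341]
orientation: [179.7, -0.8, 23.3]
force: [12.6, 10.4, 13.0]
opening: 0.027
```

```bash
python3 lev.py
```

```text
tcp ex -0.1128 lat -0.0020 z 0.2341 gripx -0.1103 q est 1.054 gripz 0.2539 -> tcp z want 0.2359 F along 15.7 z 13.0 ori [179.7  -0.8  23.3] op 0.027
```

>>> send_rows:
  commands:
    - [0.69,[-0.008,-0.0035,-0.004],[0,0.001,0]]
    - [0.69,[-0.004,-0.002,0],[0,0,0]]
    - [0.69,[0,0,0],[0,0,0]]
    - [0.69,[0,0,0],[0,0,0]]

```text
clock: 40.0
tool_pos: [0.5387, -0.2174, 0.2348]
orientation: [179.7, -0.9, 23.4]
force: [3.8, 1.6, 3.2]
opening: 0.0274
```

```bash
python3 lev.py
```

```text
tcp ex -0.1112 lat -0.0020 z 0.2348 gripx -0.1085 q est 1.037 gripz 0.2557 -> tcp z want 0.2377 F along 4.1 z 3.2 ori [179.7  -0.9  23.4] op 0.0274
```

>>> send_rows:
  commands:
    - [0.69,[0.02,0.009,0.018],[0,0.001,0]]
    - [0.69,[0.036,0.016,0.035],[0,0,0]]
    - [0.69,[0.036,0.016,0.03],[0,0,0]]
    - [0.69,[0.036,0.016,0.026],[0,0,0]]
    - [0.69,[0.036,0.016,0.022],[0,0,0]]

```text
clock: 40.5
tool_pos: [0.5834, -0.1969, 0.2651]
orientation: [-179.9, -0.5, 23.3]
force: [5.6, 0.6, -3.4]
opening: 0.0271
```

```bash
python3 lev.py
```

```text
tcp ex -0.0620 lat -0.0007 z 0.2651 gripx -0.0595 q est 0.656 gripz 0.2881 -> tcp z want 0.2701 F along 5.4 z -3.4 ori [-179.9   -0.5   23.3] op 0.0271
```

>>> send_rows:
  commands:
    - [0.69,[0.034,0.014,0.022],[0,0.0005,0]]
    - [0.69,[0.036,0.015,0.02],[0,0,0]]
    - [0.69,[0.036,0.015,0.014],[0,0,0]]
    - [0.69,[0.036,0.015,0.008],[0,0,0]]
    - [0.69,[0.036,0.015,0.0],[0,0,0]]
    - [0.69,[0.036,0.015,0.0],[0,0,0]]

```text
clock: 41.1
tool_pos: [0.6394, -0.1718, 0.2786]
orientation: [-179.5, 0.2, 23.3]
force: [2.3, 0.5, -2.1]
opening: 0.027
```

```bash
python3 lev.py
```

```text
tcp ex -0.0007 lat 0.0003 z 0.2786 gripx 0.0018 q est 0.250 gripz 0.3000 -> tcp z want 0.2820 F along 2.3 z -2.1 ori [-179.5    0.2   23.3] op 0.027
```

>>> send_rows:
  commands:
    - [0.69,[0.029,0.012,0],[0,0,0]]
    - [0.69,[0.029,0.012,0],[0,0,0]]
    - [0.69,[0.029,0.012,-0.004],[0,0,0]]
    - [0.69,[0.02,0.009,-0.004],[0,0,0]]

```text
clock: 41.5
tool_pos: [0.6679, -0.1598, 0.2758]
orientation: [-179.5, 0.3, 23.3]
force: [1.0, 0.3, -1.5]
opening: 0.0271
```

```bash
python3 lev.py
```

```text
tcp ex 0.0302 lat 0.0001 z 0.2758 gripx 0.0328 q est 0.049 gripz 0.2965 -> tcp z want 0.2785 F along 1.0 z -1.5 ori [-179.5    0.3   23.3] op 0.0271
```

>>> send_rows:
  commands:
    - [0.69,[0.014,0.006,0],[0,0,0]]
    - [0.69,[0.012,0.005,0],[0,0,0]]
    - [0.69,[0.008,0.003,0],[0,0,0]]
    - [0.69,[0.004,0.002,0],[0,0,0]]
    - [0.69,[0,0,0],[0,0,0]]

```text
clock: 42.0
tool_pos: [0.6774, -0.1562, 0.2759]
orientation: [-179.5, 0.4, 23.3]
force: [-0.3, -0.6, 0.0]
opening: 0.0275
```

```bash
python3 lev.py; python3 lk2.py l6
```

```text
tcp ex 0.0404 lat -0.0003 z 0.2759 gripx 0.0432 q est -0.021 gripz 0.2939 -> tcp z want 0.2759 F along -0.5 z 0.0 ori [-179.5    0.4   23.3] op 0.0275
```

View pics/l6.png

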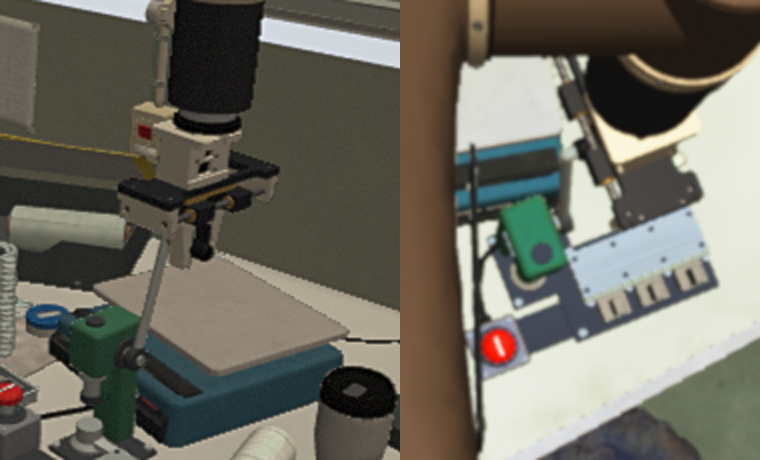

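>>> send_rows:
  commands:
    - [0.4,[0,0,0],[0,0,0]]
    - [0.4,[0,0,0],[0,0,0]]
    - [0.4,[0,0,0],[0,0,0]]
    - [0.4,[0,0,0.06],[0,0,0]]
    - [0.4,[0,0,0.12],[0,0,0]]
    - [0.4,[0,0,0.16],[0,0,0]]
    - [0.4,[0,0,0.16],[0,0,0]]
    - [0.4,[-0.05,0,0.1],[0,0,0]]
    - [0.4,[-0.15,0.05,0],[0,0,0]]
    - [0.4,[-0.15,0.1,0],[0,0,0]]
    - [0.4,[-0.1,0.16,0],[0,0,0]]
    - [0.4,[-0.1,0.16,0],[0,0,0]]

```text
clock: 43.3
tool_pos: [0.5353, -0.0403, 0.4273]
orientation: [-179.4, 0.8, 22.8]
force: [-0.1, 1.5, 0.7]
opening: 0.0529
```

>>> send_rows:
  commands:
    - [0.4,[-0.08,0.16,0],[0,0,0.01]]
    - [0.4,[-0.08,0.16,0],[0,0,0.01]]
    - [0.4,[-0.08,0.16,0],[0,0,0.01]]
    - [0.4,[-0.08,0.16,0],[0,0,0.01]]
    - [0.4,[-0.08,0.16,0],[0,0,0.01]]
    - [0.4,[0,0.16,0],[0,0,0.01]]
    - [0.4,[0,0.16,0],[0,0,0.01]]
    - [0.4,[0,0.1,0],[0,0,0]]
    - [0.4,[0,0,0],[0,0,0]]

```text
clock: 44.2
tool_pos: [0.4521, 0.2353, 0.4303]
orientation: [-176.6, -0.4, 53.3]
force: [0.5, 0.3, -0.7]
opening: 0.0522
```

```bash
python3 look.py k11; python3 m.py | grep -E "tab|red|grip"; python3 go.py .4806 -.0693 .12 160
```

```text
top red (188, 3) [ 0.48061765 -0.06823864  0.08445703] 0.08892334689189249 [ 0.48036198 -0.06991907  0.08832543] [0.03826352 0.03589495 0.0107766 ]
  grip [378 143  26  16 238] [390.78571429 150.22689076] [ 0.67326719 -0.15316118  0.30419711] [ 0.65799694 -0.17759499  0.29856819] [ 0.68858498 -0.12891201  0.30892207]
  tab? [259 185  82  18 488] ((627.4727783203125, 30.553367614746094), (22.51097297668457, 202.85879516601562), 8.411291122436523) [0.04114372 0.05110226 0.05786035]
  tab? [334 197  11  11  33] ((602.651611328125, -63.61640930175781), (27.15472412109375, 20.19232940673828), 33.7924690246582) [0.03657509 0.04114784 0.05911274]
  tab? [434 213   9  10  58] ((576.5523681640625, -314.2955322265625), (21.577312469482422, 12.638707160949707), 22.796628952026367) [0.04105752 0.0532775  0.05704502]
  tab? [414 221   9  10  58] ((555.456787109375, -264.63330078125), (21.098487854003906, 12.513586044311523), 29.226224899291992) [0.03738427 0.05254459 0.05715147]
  tab? [246 228   9  11  23] ((524.4571533203125, 149.90890502929688), (4.7598466873168945, 31.648488998413086), 55.608
[... 2327 characters left out ...]
086 0.04208958 0.04475738]
  tab? [340 321   9  13  85] ((545.5209350585938, -206.7596435546875), (53.546875, 17.844459533691406), 52.01742935180664) [0.03683239 0.04952027 0.05661196]
  tab? [355 331  10  14  93] ((565.6136474609375, -255.1691436767578), (52.208984375, 18.440793991088867), 48.097599029541016) [0.03727199 0.04822365 0.05630465]
  tab? [372 343  11  12  96] ((578.553955078125, -314.67333984375), (23.934030532836914, 17.40056800842285), 45.55880355834961) [0.03723329 0.04944746 0.05680616]
pos [0.452  0.2334 0.4309] ori [-176.63   -0.38   53.22] F [-0.3  0.3  0. ] op 0.0525 clk 44.3
delta units [ 0.115 -1.211 -1.243] turn units [ 0.0019 -0.0108  0.2965] deg [  0.7  -3.9 106.7]
```

View pics/k11t.png

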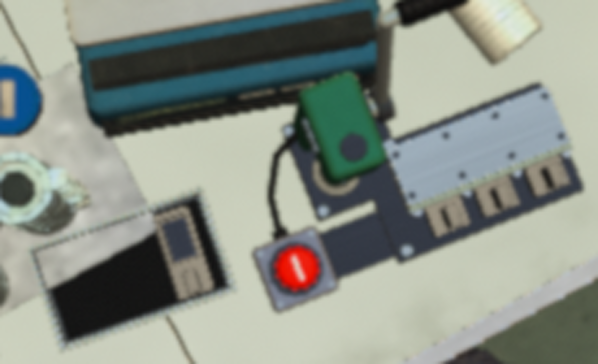

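View pics/k11s.png

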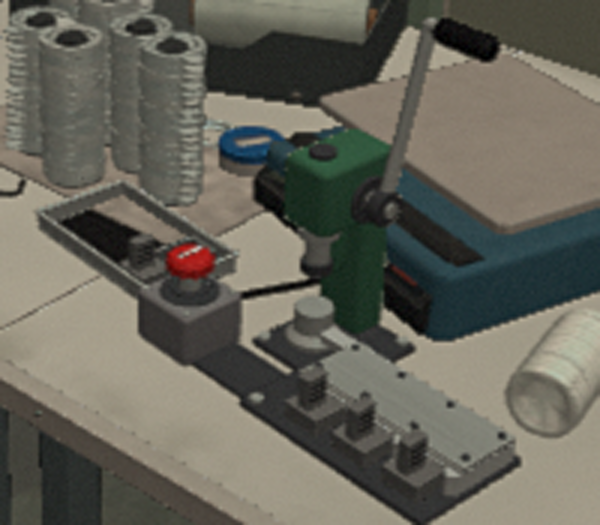

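```bash
python3 -c "
from plant import order
print(order.close_job())"
```

```text
the job is handed in; nothing more can be done
None
```

I reloaded the tag press, released the stop, ran the lever through its stroke and handed the job in at about 44 s on the clock. No verdict came back.

- **Loading:** I pushed the stop down until it latched. There were three full cassettes in the tray and one spent one in the middle bay. The first full cassette went into bay_0, then the spent one went into the freed tray slot, and the other two fulls went into bay_1 and bay_2. Each full cassette was pushed until it met its end stop, at about 10–14 N.
- **Stop and lever:** I turned the stop's head about 46–49° clockwise and it popped up. I pulled the lever to its end stop at about 1.05 rad, where the force rose to 16 N, then eased it back slowly with the fingers kept round the grip.

**Last checks, from both cameras with the arm clear:**
- The stop's top is 88–89 mm above the bench, so it is up, and its white mark is back where it started.
- The lever grip is within 1 mm of where it was at the start.
- All three tabs stand in line in front of the bays, 52–54 mm apart.
- The spent cassette lies in the tray.
- The full cassettes sit 2–3 mm deeper than my first estimate of home. That is within the 6 mm limit and the camera's 2 mm calibration, and each one met its end stop.
- I never went near the hex key, ring or tin, and saw no sign of a cassette being knocked aside. I did not measure the bystanders' positions again at the end.

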